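# Refit the sight glass of the veneer press's vacuum trap

## Task

Drop the clear sight glass gently into the recess on top of the vacuum trap, chamfered face down, then put the red retaining ring over it and screw it down clockwise until it is snug: clamped firmly enough to press the glass on its rubber seat, but not so hard that the glass could crack. Let go of both, and leave the other things on the bench where they are.

Things in the scene. Friction and masses are not known exactly. Their poses are not given: they have to be found in the camera images.
- trap: Vacuum trap, fixed to the bench: grey block 110 x 110 mm, 45 mm high, with a round aluminium neck 48 mm in diameter rising from its middle to 75 mm above the bench; a brass hose stub (30 mm long, 24 mm above the bench) sticks out of the +x side. Origin: centre of the underside; z up.
- trap_mouth (a point): Centre of the neck's open top, 75 mm above the bench, z up. The recess for the glass is 42 mm in diameter and 5 mm deep from here (wall 3 mm thick).
- trap_seat (a point): Centre of the recess floor, 70 mm above the bench: a sprung rubber seat that gives about 1 mm per 14 N, at most 3.2 mm.
- trap_thread (a point): On the neck's axis, 11 mm below its top. Round it are 3 equal brass ridges (3-start right-hand thread), each over 80 degrees with 40 degree gaps, out to 55 mm diameter, 4 mm thick, falling 3.5 mm per radian clockwise seen from above; upper face 6 mm below the neck's top at the high end, 10.7 mm at the low end, where a stop closes it.
- trap_start (a point): Same point. The ridges' angle round the neck differs every time and is NOT given by any pose. Look, or feel for the thread's start: with the ring resting on the ridges, turn it anticlockwise (up to 80 degrees) until its lugs fall through the gaps; lift it slightly as it climbs.
- glass: Sight glass: clear bluish disc 40 mm in diameter, 12 mm thick, with a 1.5 mm chamfer round its lower edge, 45 g. It starts on its rest, chamfer down. Origin: centre of the lower face; z up. In the recess its lower 5 mm is inside and its upper 7 mm stands above the neck's top; 1 mm play all round.
- ring: Red twelve-sided retaining ring, 63 mm across flats (flats face its x axis and every 30 degrees), 27 mm high, about 80 g. Skirt 57 mm across inside; at the top an inward flange 4 mm thick with a 30 mm window. Origin: centre of the lower rim, z up. Lying on the glass its origin is 16 mm below trap_mouth; resting on the ridges it is 4 to 9 mm higher than that.
- ring_lugs (a point): Centre of the three lugs inside the skirt, 3 mm above the lower rim: round, 4 mm thick, reaching in to 50.4 mm diameter, at 0, 120 and 240 degrees from the ring's x axis; white dots on top mark them.
- ring_top (a point): Centre of the ring's top, 27 mm above its rim. Through the gaps, the ring lies loose on the glass. After 20 to 60 degrees clockwise its lugs meet the ridges; then it sinks and pulls a hand held level downwards, pressing the glass 14 N harder per mm sunk; turning takes about 0.02 N m per N of press. 8 to 16 N is snug (20 degrees more), over 25 N too much.
- glass_rest: Fixed wooden plate 90 x 90 x 8 mm with a cork post 28 mm in diameter, top 26 mm above the bench, on which the glass lies. Origin: centre of the underside.
- ring_tray: Fixed cork tray 104 x 104 mm, 12 mm high, on which the ring lies. Origin: centre of the underside.
- blank: Bystander: loose plywood blanking disc, 40 mm in diameter, 12 mm thick, NOT the glass. Origin: centre of the underside.
- glue: Bystander: white glue bottle with orange cap, 56 mm in diameter, 120 mm high.
- hammer: Bystander: veneer hammer, about 210 mm long with a 100 mm black head, 27 mm high, lying flat.
- rule: Bystander: steel rule 150 x 30 x 4 mm, lying flat.
- offcut: Bystander: stepped wood offcut 120 x 50 mm, 24 mm high.
- roller: Bystander: seam roller with wooden handle, about 160 mm long, 36 mm high.
Things that resemble listed ones, but are neither listed nor needed, are in the scene too. What is meant by the ring is not green, and is the larger of those in its own colour.

How it is judged:
By the outcome, as a careful person would: the job done as asked, in the order asked, and still so for the second after the job is handed in, with the robot touching nothing.
It also fails if it takes over 72 s, if anything falls off the work surface, if the arm or the gripper's body presses on something with over 40 N, if the wrist force passes 120 N, or if a joint passes its speed limit or range.

## Robot

A 6-joint arm with a two-finger parallel gripper is mounted at the origin on the work surface. World frame = base frame: x ahead of the robot, y to its left, z up, the work surface at z = 0. Lengths are in m, angles in degrees, forces in N, time in s.
With the tool pointing down it reaches from about 0.25 to 0.725 m from the base axis. Payload 9.7 kg.
Tool frame: the origin (TCP) lies at the very end of the fingers, on their centre line; the grasp point (between the pads) lies 19 mm behind it (bot.grip_point_offset is the z of the grasp point in the tool frame, in m); z points along the fingers, x is the direction in which the jaws open and shut, and the axes are right-handed (so a half turn about z gives the same grasp; the last joint's range is limited). The gripper opens to 85 mm and grips with 20 to 120 N. Pads are 22 mm wide; open, the fingers measure 114 mm over their backs; the gripper's body (76 mm by 85 mm) begins 54 mm behind the grasp point. The pads swing forward as they close: fully open they stand 13 mm farther back than shut.
Start: joints at [-73.51, 4.979, 10.078, 95.1, 0, 90], TCP at [0.156, -0.527, 0.231] pointing down, gripper open.
Joint ranges: [-179.16, 179.16], [-48.56, 103.87], [-65.8, 70.77], [-126.05, 130.52], [-82.76, 87.17], [-180, 180]. Speed limits (degrees/s): [127.2, 127.2, 147.25, 180, 180, 180].

## Interface

Orientations are given as [roll, pitch, yaw] about the fixed x, y, z axes, in that order (R = Rz(yaw) Ry(pitch) Rx(roll)).
In Python, from workcell import get_obs, viewer, job_done, bot gives the robot as it stands.
- The arm moves only by the shell command python3 -m handwheel 'ROWS' [FORCE]. ROWS is JSON, a list of rows, each a list of 5 numbers: the closure, from 0 (fully open) to 1 (shut), then the shift along the world's x, y, z in m, then the turn about the world's z in degrees. A call has 1 to 5 rows; each row is the pose to reach, as a shift and turn from the pose measured when the call began; what a row does not reach only later rows make up. A row lasts 1/10 s, in which the tool goes at most 50 mm and 8.59 degrees, less where a joint would pass 70% of its speed; a pose out of reach is approached as far as the arm can. A call with a gripper value outside its range is refused whole. The fingers move at their own pace and stop on an object; FORCE is the grip in N (left out, the last holds). Time passes only in rows, so rows that repeat a pose let the fingers close. It gives the time, the measured TCP pose, the force and the opening at its end, in the units of the state.
- get_obs(): the state, without advancing time (a new reading comes with each control period).
- viewer.camera(name): name is "scene" or "top" or "wrist"; returns a dict with "color" (420x560x3 uint8, blue, green, red), "K" (3x3 intrinsics, pixels), "dist_coeffs" ([k1, k2, p1, p2, k3] as OpenCV has them; the pictures are not rectified), "origin" and "orientation" of the camera in the world. Camera axes: x right, y down, z forward; pixel columns grow to the right and rows downward; lengths in m; the calibration is good to about 2 mm. A picture is of the moment at which its call begins. There is no depth.
- job_done(): hands the job in, once; it reports no verdict.
The state is a dict: "time": time; "q": joint angles; "qd": joint speeds; "joint_efforts": joint torques, N m; "ee_pos": TCP position; "tcp_rot": TCP orientation; "wrist_force": force on the tool from outside, world axes, zero at the start; "torque": the same for the moment, N m; "opening": finger opening in m.
Only numpy, scipy, OpenCV 4.12 (cv2) and the standard library are available. Lean on these libraries where they do the work, as an engineer would, in place of code of your own. Each camera call takes 0.05 s, during which the arm holds its last target.

## Working session

There is one attempt and no reset: what is moved stays moved. The work goes in short steps, Python scripts to look and compute and a shell command to move; the robot and the scene stay as the last step left them, time stands still between calls to the robot, and variables do not carry over. Pictures are saved under pics/ and viewed, and the job is handed in when it is done.

```bash
ls; mkdir -p pics; python3 - <<'E'
from workcell import get_obs, viewer, bot
import cv2
print(get_obs()); print(bot.grip_point_offset)
for n in ("scene","top","wrist"):
    c=viewer.camera(n); cv2.imwrite(f"pics/{n}0.png",c["color"]); print(n,c["K"],c["dist_coeffs"],c["origin"],c["orientation"])
E
```

```text
pics
{'time': 0.0, 'q': array([-7.35105785e+01,  5.01077431e+00,  1.00316569e+01,  9.50981652e+01,
        8.56544780e-04,  9.00017269e+01]), 'qd': array([ 0.04815884,  0.04890161,  0.07280372,  0.06958482, -0.11082927,
       -0.02560744]), 'joint_efforts': array([-1.48593572e-03, -5.20389104e+01,  4.64805079e+01,  1.62099773e-02,
       -1.54245777e-05, -1.29853274e-05]), 'ee_pos': array([ 0.15604807, -0.52715183,  0.23056113]), 'tcp_rot': array([-1.79999146e+02,  7.72826236e-02, -7.35123054e+01]), 'wrist_force': array([0.64238541, 0.11322214, 0.50498582]), 'torque': array([ 0.01685266, -0.00592725,  0.02845257]), 'opening': 0.08531281067182632}
-0.0187
scene [[493.3763857    0.         286.53082745]
 [  0.         493.3763857  215.16843185]
 [  0.           0.           1.        ]] [-0.08847611  0.          0.          0.          0.        ] [1.45329981 0.48439693 0.86138579] [-130.06254873    1.0450432   117.77348426]
top [[386.12374098   0.         282.11160668]
 [  0.         386.12374098 209.7106892 ]
 [  0.           0.           1.        ]] [0.00049804 0.         0.         0.         0.        ] [0.48203984 0.0485738  0.98798411] [-169.74544838   -0.2767339   -89.48684152]
wrist [[302.96125414   0.         290.70967394]
 [  0.         302.96125414 209.8223441 ]
 [  0.           0.           1.        ]] [-0.05582666  0.          0.          0.          0.        ] [ 0.23237034 -0.50414551  0.37231209] [ 1.61687443e+02  3.78538169e-02 -7.35906121e+01]
```

View pics/top0.png

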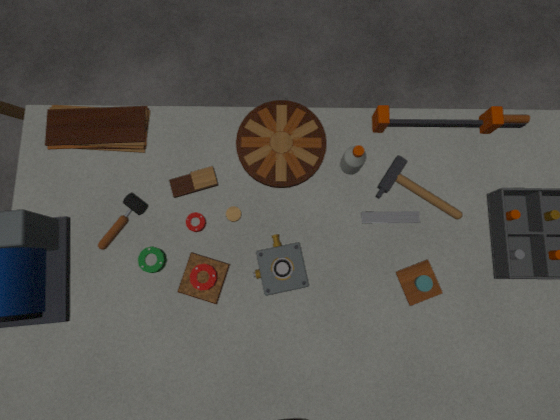

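View pics/scene0.png

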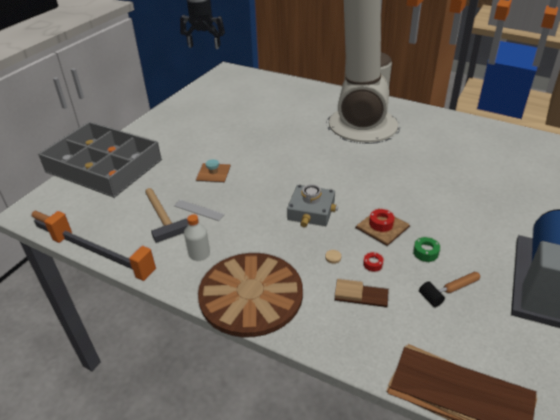

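View pics/wrist0.png

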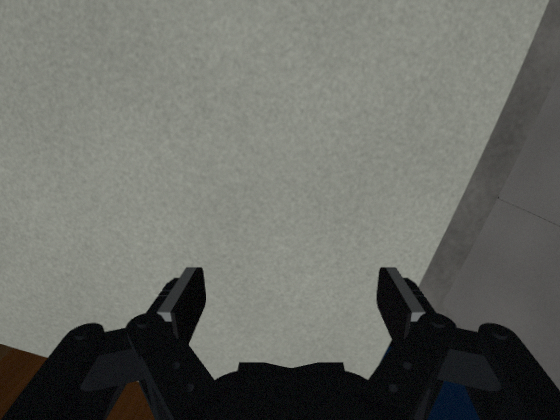

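Top view: glass on its wooden plate at about (425,283), trap neck at (282,268), large red ring on the cork tray at (203,277). The plywood blank is at (233,214) and the small red and green rings are decoys. Next I'll measure them.

```bash
cat > h.py <<'E'
import numpy as np, cv2
from scipy.spatial.transform import Rotation as R
from workcell import get_obs, viewer, bot
def Rm(c): return R.from_euler('xyz',c["orientation"],degrees=True).as_matrix()
def p2w(c,uv,z):
    uv=np.asarray(uv,float).reshape(-1,1,2)
    n=cv2.undistortPoints(uv,c["K"],np.array(c["dist_coeffs"]))[:,0]
    d=np.c_[n,np.ones(len(n))]@Rm(c).T
    o=np.array(c["origin"]); return o+d*((z-o[2])/d[:,2])[:,None]
def w2p(c,P):
    r=Rm(c).T; t=-r@np.array(c["origin"])
    return cv2.projectPoints(np.asarray(P,float).reshape(-1,1,3),cv2.Rodrigues(r)[0],t,c["K"],np.array(c["dist_coeffs"]))[0][:,0]
def circ(c,x,y,z,r,n=72):
    a=np.linspace(0,2*np.pi,n,endpoint=False)
    return w2p(c,np.c_[x+r*np.cos(a),y+r*np.sin(a),np.full(n,z)])
E
python3 - <<'E'
from h import *
c=viewer.camera("top"); im=c["color"]
for n,uv,z in (("glass",(425,283),.038),("neck",(282,268),.075),("ring",(203.5,277),.039),("blank",(233,214),.012)):
    print(n,p2w(c,uv,z))
for n,(u,v) in (("ring",(203,277)),("trap",(282,268)),("glass",(422,283))):
    s=im[v-36:v+36,u-36:u+36]; cv2.imwrite(f"pics/{n}_c.png",cv2.resize(s,None,fx=7,fy=7,interpolation=cv2.INTER_CUBIC))
a=[cv2.imread(f"pics/{n}_c.png")[::1] for n in("ring","trap","glass")]
cv2.imwrite("pics/crop1.png",cv2.resize(np.hstack(a),(798,266)))
h=cv2.cvtColor(im,cv2.COLOR_BGR2HSV)
red=((h[...,0]<8)|(h[...,0]>172))&(h[...,1]>170)&(h[...,2]>60)
n,l,s,ce=cv2.connectedComponentsWithStats(red.astype(np.uint8))
print([(s[i].tolist(),ce[i]) for i in range(1,n) if s[i,4]>60])
b=(h[...,0]>80)&(h[...,0]<110)&(h[...,1]>60)
n,l,s,ce=cv2.connectedComponentsWithStats(b.astype(np.uint8))
print([(s[i].tolist(),ce[i]) for i in range(1,n) if s[i,4]>60])
E
```

```text
glass [[ 0.47700969 -0.30205652  0.038     ]]
neck [[0.50869585 0.04466376 0.075     ]]
ring [[0.48648865 0.23419184 0.039     ]]
blank [[0.64624007 0.1711577  0.012     ]]
[([186, 213, 19, 19, 172], array([195.31976744, 221.87790698])), ([190, 264, 27, 27, 420], array([202.93333333, 276.70714286]))]
[([0, 247, 47, 71, 2312], array([ 19.40181661, 280.56185121])), ([415, 276, 17, 15, 202], array([423.41584158, 282.98019802]))]
```

View pics/crop1.png

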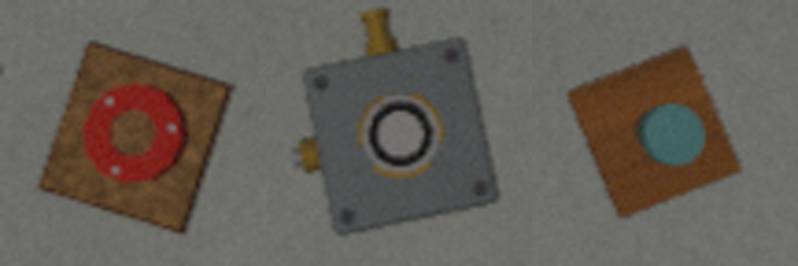

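```bash
python3 -m handwheel '[[0,0.05,0.035,0,0],[0,0.09,0.063,0,0],[0,0.13,0.091,0,0],[0,0.17,0.12,0,0],[0,0.21,0.147,0,0]]' && python3 -m handwheel '[[0,0.045,0.03,-0.02,0],[0,0.08,0.055,-0.04,0],[0,0.1,0.07,-0.05,0],[0,0.107,0.075,-0.055,0],[0,0.107,0.075,-0.055,0]]'
python3 - <<'E'
from h import *
print(get_obs()["q"],get_obs()["ee_pos"],get_obs()["tcp_rot"])
c=viewer.camera("wrist"); cv2.imwrite("pics/w1.png",c["color"]); 
import pickle; pickle.dump(c,open("w1.pkl","wb"))
E
```

```text
time: 0.7
ee_pos: [0.362, -0.3824, 0.2309]
tcp_rot: [-180.0, 0.0, -73.5]
wrist_force: [0.2, -1.2, 0.1]
opening: 0.0853
time: 1.2
ee_pos: [0.4693, -0.3065, 0.1748]
tcp_rot: [179.9, 0.1, -73.4]
wrist_force: [0.1, 0.1, -0.8]
opening: 0.0851
[-3.31585051e+01  5.75974028e+00  4.65939798e+00  8.90380990e+01
  2.06215788e-02  1.30252887e+02] [ 0.46930168 -0.30649469  0.174811  ] [ 1.79926283e+02  1.18983195e-01 -7.34114939e+01]
```

View pics/w1.png

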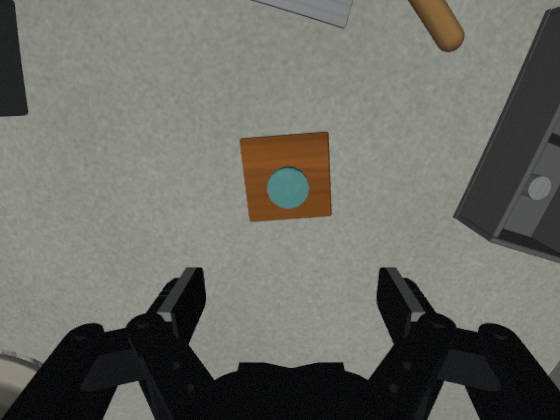

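Wrist view: the glass is at about (288,188) on its plate. I'll fit its edge and compare with the top camera.

```bash
cat >> h.py <<'E'
from scipy.optimize import least_squares
def fitcirc(c,pts,z,r):
    W=p2w(c,pts,z)[:,:2]
    f=lambda p:np.hypot(W[:,0]-p[0],W[:,1]-p[1])-(r if r else p[2])
    x0=list(W.mean(0))+([] if r else [0.02])
    s=least_squares(f,x0,loss='soft_l1',f_scale=.0005); return s.x, np.sqrt(np.mean(f(s.x)**2))
def blob(c,mask,near,rad=60):
    n,l,s,ce=cv2.connectedComponentsWithStats(mask.astype(np.uint8))
    i=max(range(1,n),key=lambda i:s[i,4]*(np.hypot(*(ce[i]-near))<rad))
    m=(l==i).astype(np.uint8); cs,_=cv2.findContours(m,cv2.RETR_EXTERNAL,cv2.CHAIN_APPROX_NONE)
    return max(cs,key=len)[:,0].astype(float),m,s[i]
E
python3 - <<'E'
from h import *
import pickle
for c,near in ((pickle.load(open("w1.pkl","rb")),(288,188)),(viewer.camera("top"),(424,283))):
    h=cv2.cvtColor(c["color"],cv2.COLOR_BGR2HSV)
    m=(h[...,0]>78)&(h[...,0]<112)&(h[...,1]>55)
    p,_,s=blob(c,m,near,20); hull=cv2.convexHull(p.astype(np.float32))[:,0]
    print(s,fitcirc(c,p,.038,None),fitcirc(c,p,.038,.02))
E
```

```text
[ 267  167   42   41 1315] (array([ 0.47736893, -0.3000457 ,  0.0192119 ]), np.float64(0.00041024577459591557)) (array([ 0.47737649, -0.30000161]), np.float64(0.000904191314802032))
[415 275  17  16 206] (array([ 0.47715002, -0.29832014,  0.01841571]), np.float64(0.0008730178519122244)) (array([ 0.47716009, -0.29788494]), np.float64(0.0018868885632077445))
```

```bash
python3 -m handwheel '[[0,0.008,0.0065,-0.04,0],[0,0.008,0.0065,-0.075,0],[0,0.008,0.0065,-0.105,0],[0,0.008,0.0065,-0.115,0],[0,0.008,0.0065,-0.115,0]]' 
python3 - <<'E'
from h import *
print(get_obs()["ee_pos"])
c=viewer.camera("wrist"); cv2.imwrite("pics/w2.png",c["color"]); 
h=cv2.cvtColor(c["color"],cv2.COLOR_BGR2HSV)
m=(h[...,0]>78)&(h[...,0]<112)&(h[...,1]>55)
p,_,s=blob(c,m,(288,260),80)
print(s,fitcirc(c,p,.038,None),fitcirc(c,p,.038,.02))
E
```

```text
time: 1.8
ee_pos: [0.4754, -0.3021, 0.0611]
tcp_rot: [179.9, 0.1, -73.6]
wrist_force: [0.5, -0.3, -0.1]
opening: 0.0856
[ 0.47535342 -0.30209322  0.06108704]
[ 257  211   66   65 3309] (array([ 0.47826386, -0.29975153,  0.02001154]), np.float64(0.0007372001241960126)) (array([ 0.47825907, -0.2997527 ]), np.float64(0.00073719113398977))
```

View pics/w2.png

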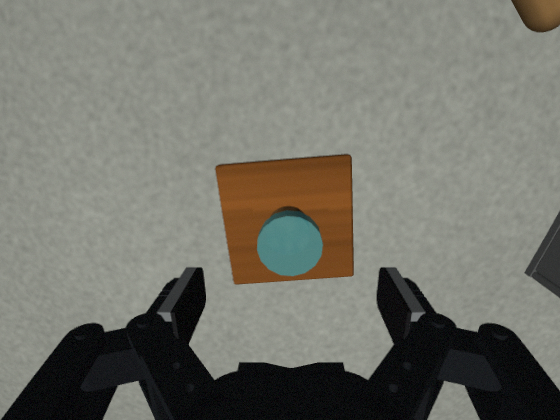

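The glass is centred between the fingers at (290,243). Going down and gripping.

```bash
python3 -m handwheel '[[0,0.0025,0.0022,-0.02,0],[0,0.0025,0.0022,-0.03,0],[0.3,0.0025,0.0022,-0.03,0],[0.6,0.0025,0.0022,-0.03,0],[0.6,0.0025,0.0022,-0.03,0]]' 30;  python3 -m handwheel '[[0.7,0,0,0,0],[0.7,0,0,0,0],[0.7,0,0,0,0],[0.7,0,0,0,0]]'
python3 - <<'E'
from h import *
print(get_obs()["ee_pos"],get_obs()["opening"])
c=viewer.camera("wrist"); cv2.imwrite("pics/w3.png",c["color"]); 
E
```

```text
time: 2.35
ee_pos: [0.4791, -0.3005, 0.0338]
tcp_rot: [-179.9, -0.1, -73.6]
wrist_force: [0.5, -0.4, 0.3]
opening: 0.044
time: 2.75
ee_pos: [0.4794, -0.3007, 0.0342]
tcp_rot: [-179.9, -0.1, -73.6]
wrist_force: [0.1, 0.2, 3.0]
opening: 0.0373
[ 0.47937518 -0.30070096  0.03421391] 0.037344144698953585
```

View pics/w3.png

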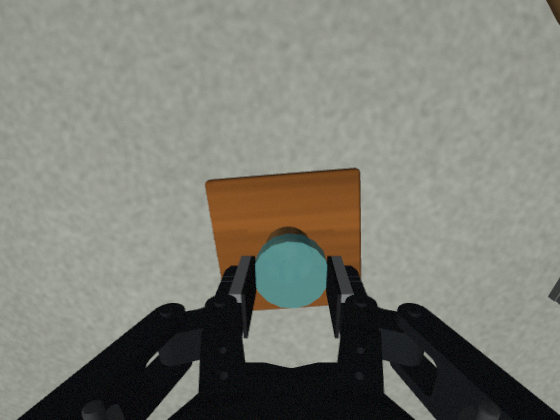

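```bash
python3 - <<'E'
from h import *
o=get_obs(); c=viewer.camera("wrist"); print(o["ee_pos"],o["opening"],o["wrist_force"])
t=o["ee_pos"]; a=np.radians(o["tcp_rot"][2]); x=np.array([np.cos(a),np.sin(a),0]); y=np.array([np.sin(a),-np.cos(a),0])
for s in (-1,1):
  for e in (-.011,.011):
    for dz in (0,.02): print(s,e,dz,w2p(c,t+x*s*.02+y*e+np.array([0,0,dz]))[0])
h=cv2.cvtColor(c["color"],cv2.COLOR_BGR2HSV)
m=(h[...,0]>78)&(h[...,0]<112)&(h[...,1]>55)
p,_,s=blob(c,m,(288,270),80)
print(s,fitcirc(c,p,.038,None))
im=c["color"][200:360,200:390]; cv2.imwrite("pics/w3b.png",cv2.resize(im,None,fx=3.5,fy=3.5,interpolation=cv2.INTER_CUBIC))
E
```

```text
[ 0.47941429 -0.30072595  0.03423782] 0.03713025838113505 [ 0.34670588 -0.54547936  3.6599555 ]
-1 -0.011 0 [253.20965729 250.02465767]
-1 -0.011 0.02 [248.18685681 269.30432204]
-1 0.011 0 [254.94182275 286.92675326]
-1 0.011 0.02 [250.44094112 309.92772451]
1 -0.011 0 [330.71591959 249.83286797]
1 -0.011 0.02 [336.30881382 269.07069683]
1 0.011 0 [328.98650419 286.72159932]
1 0.011 0.02 [334.02639785 309.6782433 ]
[ 253  234   80   74 4383] (array([ 0.47889579, -0.30013409,  0.02036518]), np.float64(0.000964891714667365))
```

View pics/w3b.png

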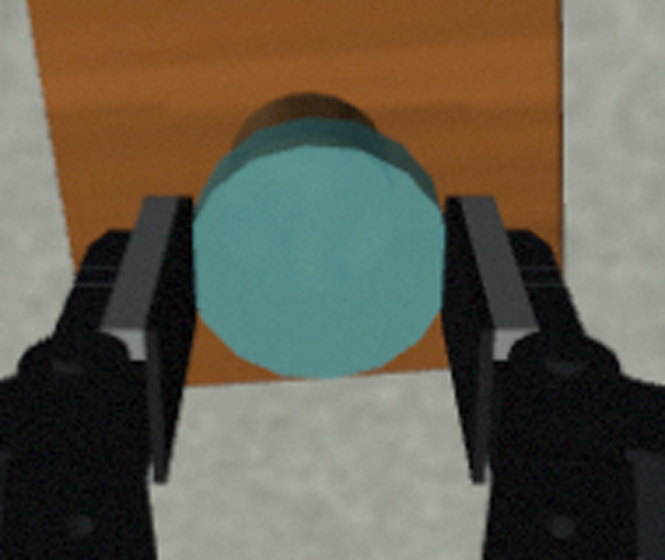

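The pads hold only near the top edge of the glass: TCP is at 34 mm and the opening reads 37 mm. I'll open slightly, go 4 mm lower and regrip.

```bash
python3 -m handwheel '[[0.35,0,0,0,0],[0.35,-0.0005,0.0005,-0.002,0],[0.35,-0.0005,0.0005,-0.005,0],[0.35,-0.0005,0.0005,-0.005,0],[0.35,-0.0005,0.0005,-0.005,0]]' 25;  python3 -m handwheel '[[0.7,0,0,0,0],[0.7,0,0,0,0],[0.7,0,0,0,0],[0.7,0,0,0,0]]'
python3 - <<'E'
from h import *
print(get_obs()["ee_pos"],get_obs()["opening"])
c=viewer.camera("wrist"); 
im=c["color"][200:360,200:390]; cv2.imwrite("pics/w3c.png",cv2.resize(im,None,fx=3.5,fy=3.5,interpolation=cv2.INTER_CUBIC))
E
```

```text
time: 3.35
ee_pos: [0.4787, -0.3001, 0.0289]
tcp_rot: [-179.9, -0.1, -73.6]
wrist_force: [-0.1, -0.1, 0.6]
opening: 0.0553
time: 3.75
ee_pos: [0.4788, -0.3001, 0.0291]
tcp_rot: [-179.9, -0.1, -73.6]
wrist_force: [-1.6, 0.7, 3.0]
opening: 0.0383
[ 0.47877475 -0.30009328  0.02907949] 0.03827220470678909
```

View pics/w3c.png

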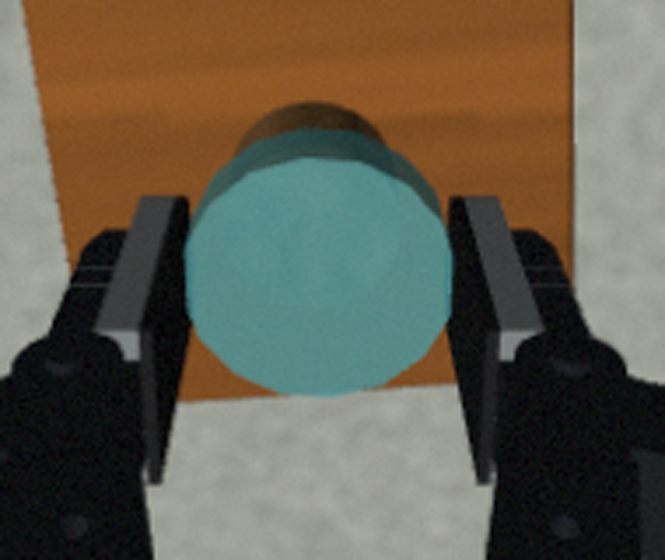

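```bash
python3 -m handwheel '[[0.7,0,0,0.03,0],[0.7,0,0.02,0.07,0],[0.7,0,0.055,0.1,0],[0.7,-0.01,0.1,0.12,0],[0.7,-0.02,0.145,0.12,0]]' ;  python3 -m handwheel '[[0.7,0,0.045,0,0],[0.7,-0.005,0.09,0,0],[0.7,-0.015,0.13,0,0],[0.7,-0.02,0.16,0,0],[0.7,-0.02,0.18,0,0]]'
python3 -m handwheel '[[0.7,0,0.005,0,0],[0.7,0,0.005,0,0]]'
python3 - <<'E'
from h import *
o=get_obs();print(o["ee_pos"],o["opening"],o["q"],o["tcp_rot"],o["wrist_force"])
import pickle
d={n:viewer.camera(n) for n in("wrist","top","scene")}; pickle.dump(d,open("d4.pkl","wb"))
cv2.imwrite("pics/w4.png",d["wrist"]["color"]);
p=w2p(d["scene"],o["ee_pos"])[0].astype(int); print(p)
im=d["scene"]["color"][p[1]-45:p[1]+45,p[0]-60:p[0]+60]; cv2.imwrite("pics/s4.png",cv2.resize(im,None,fx=6,fy=6,interpolation=cv2.INTER_CUBIC))
E
```

```text
time: 4.3
ee_pos: [0.4595, -0.1544, 0.152]
tcp_rot: [-179.7, -0.3, -73.7]
wrist_force: [0.5, 1.3, -1.1]
opening: 0.0383
time: 4.8
ee_pos: [0.4388, 0.0275, 0.152]
tcp_rot: [-179.7, -0.2, -73.6]
wrist_force: [0.8, -0.3, 0.2]
opening: 0.0385
time: 5.0
ee_pos: [0.4388, 0.0329, 0.1519]
tcp_rot: [-179.7, -0.3, -73.5]
wrist_force: [0.0, -0.5, 0.0]
opening: 0.0384
[0.43881709 0.03294855 0.15192102] 0.03844750588206484 [  4.40819534 -11.35277704 -14.30519274  86.67694015  -0.17633459
 167.8993224 ] [-179.67455317   -0.25011112  -73.49240775] [ 0.00766197 -0.53426336  0.04419047]
[319 150]
```

View pics/w4.png

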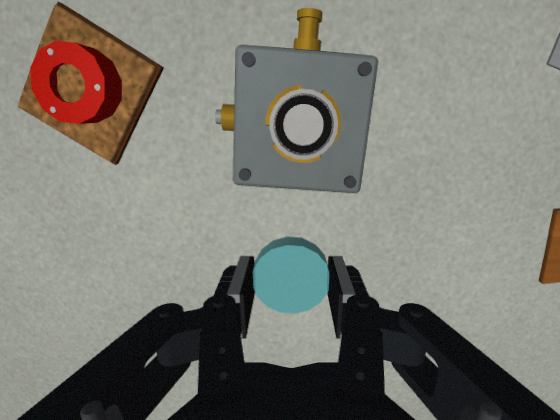

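View pics/s4.png

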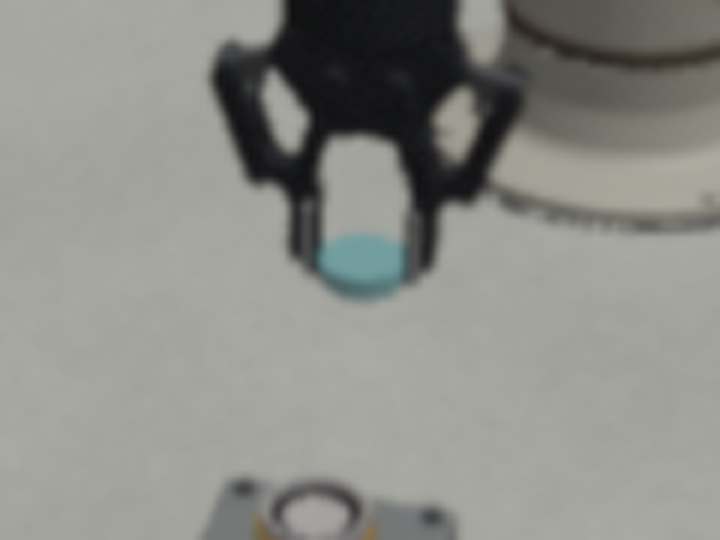

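The glass is held level with its lower part below the pads. The wrist view shows the neck at about (303,124) with golden ridge arcs. I'll fit the neck centre and the ridge angles.

```bash
python3 - <<'E'
from h import *
import pickle
d=pickle.load(open("d4.pkl","rb")); c=d["wrist"]; im=c["color"]
s=im[70:180,245:365]; cv2.imwrite("pics/w4z.png",cv2.resize(s,None,fx=5,fy=5,interpolation=cv2.INTER_CUBIC))
# dark seat ring inner/outer: fit mouth inner edge r=.021 at z=.075 by radial edges
def edges(c,x,y,z,r,sign,w=.003):
    g=cv2.cvtColor(c["color"],cv2.COLOR_BGR2GRAY).astype(np.float32); pts=[]
    for a in np.linspace(0,2*np.pi,90,endpoint=False):
        rr=np.linspace(r-w,r+w,40)
        uv=w2p(c,np.c_[x+rr*np.cos(a),y+rr*np.sin(a),np.full(40,z)])
        v=cv2.remap(g,uv[:,:1].astype(np.float32),uv[:,1:].astype(np.float32),cv2.INTER_LINEAR)[:,0]
        dv=np.gradient(cv2.GaussianBlur(v[None],(1,9),0)[0] if 0 else np.convolve(v,np.ones(5)/5,'same'))*sign; dv[:4]=dv[-4:]=-9
        i=dv.argmax(); 
        if dv[i]>1: pts.append(uv[i])
    return np.array(pts)
for n,x,y in(("wrist",.5087,.0447),("top",.5087,.0447)):
    for it in range(4):
        p=edges(d[n],x,y,.075,.021,+1,.004); f,e=fitcirc(d[n],p,.075,None); x,y=f[:2]
    print(n,f,e,len(p))
n="wrist"
h=cv2.cvtColor(im,cv2.COLOR_BGR2HSV)
f0=f
x,y=.5087,.0447
for it in range(4):
    p=edges(c,x,y,.075,.021,+1,.004); f,e=fitcirc(c,p,.075,None); x,y=f[:2]
# yellow profile by angle, r .0255-.027, z ~ .067
out=[]
for a in range(0,360,5):
    q=[]
    for r in (.0252,.026,.0268):
        u=w2p(c,[[x+r*np.cos(np.radians(a)),y+r*np.sin(np.radians(a)),.067]])[0].round().astype(int); q.append(int(h[u[1],u[0],1]))
    out.append((a,max(q)))
print(out)
E
```

```text
wrist [0.50840637 0.04480883 0.02006972] 0.0005299599183033588 90
top [0.50850251 0.04462262 0.02025286] 0.0016324539271244268 75
[(0, 15), (5, 18), (10, 20), (15, 18), (20, 136), (25, 199), (30, 195), (35, 196), (40, 199), (45, 198), (50, 193), (55, 204), (60, 197), (65, 198), (70, 197), (75, 197), (80, 200), (85, 198), (90, 193), (95, 196), (100, 199), (105, 183), (110, 18), (115, 17), (120, 20), (125, 18), (130, 18), (135, 20), (140, 193), (145, 198), (150, 180), (155, 181), (160, 187), (165, 185), (170, 194), (175, 192), (180, 190), (185, 191), (190, 194), (195, 201), (200, 197), (205, 197), (210, 204), (215, 196), (220, 196), (225, 199), (230, 14), (235, 16), (240, 16), (245, 18), (250, 14), (255, 18), (260, 131), (265, 197), (270, 203), (275, 192), (280, 193), (285, 199), (290, 189), (295, 200), (300, 200), (305, 204), (310, 195), (315, 199), (320, 196), (325, 205), (330, 196), (335, 196), (340, 198), (345, 194), (350, 18), (355, 18)]
```

View pics/w4z.png

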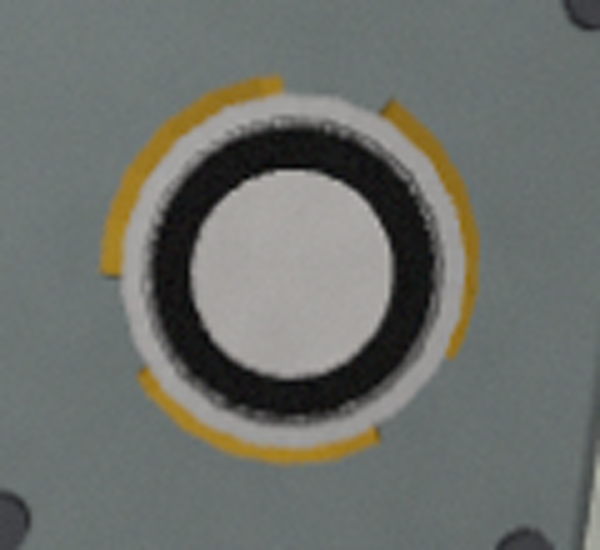

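```bash
python3 - <<'E'
from h import *
import pickle
d=pickle.load(open("d4.pkl","rb"))
for n,near in (("wrist",(303,124)),("top",(282,268))):
    c=d[n]; h=cv2.cvtColor(c["color"],cv2.COLOR_BGR2HSV); g=h[...,2].astype(int)
    u,v=near; print(g[v-1:v+2,u-42 if n=="wrist" else u-20:u+20][1].tolist())
    for t in (125,135,145):
        m=(g>t)&(h[...,1]<60); yy,xx=np.mgrid[:420,:560]; m&=np.hypot(xx-u,yy-v)<(42 if n=="wrist" else 16)
        p,_,s=blob(c,m,near,30); print(n,t,s,fitcirc(c,p,.075,None))
    
c=d["wrist"];h=cv2.cvtColor(c["color"],cv2.COLOR_BGR2HSV)
m=(h[...,0]>78)&(h[...,0]<112)&(h[...,1]>55)
p,_,s=blob(c,m,(291,275),40)
q=cv2.convexHull(p.astype(np.float32))[:,0]
p=p[p[:,1]>280]; print("glass bottom arc top face",s,fitcirc(c,p,.161,None),fitcirc(c,p,.161,.02))
E
```

```text
[114, 116, 116, 119, 124, 141, 145, 148, 156, 159, 162, 165, 142, 110, 61, 22, 22, 21, 23, 24, 22, 22, 138, 164, 167, 165, 164, 166, 164, 163, 163, 166, 165, 166, 167, 167, 168, 167, 166, 167, 167, 166, 166, 167, 164, 165, 164, 165, 163, 165, 166, 164, 165, 165, 166, 168, 164, 167, 167, 164, 165, 164]
wrist 125 [ 283  104   40   41 1291] (array([0.50877677, 0.04491662, 0.01366581]), np.float64(0.00020646371980577297))
wrist 135 [ 283  104   40   41 1272] (array([0.508853  , 0.04491284, 0.01356294]), np.float64(0.00019142034614701045))
wrist 145 [ 284  104   39   41 1260] (array([0.50893827, 0.04495854, 0.01349193]), np.float64(0.00019894822099846037))
[85, 86, 82, 87, 84, 82, 85, 84, 91, 103, 110, 93, 28, 39, 84, 114, 114, 118, 118, 118, 117, 118, 114, 119, 116, 119, 99, 27, 50, 87, 109, 104, 89, 85, 84, 85, 82, 85, 82, 85]Traceback (most recent call last):
  File "<stdin>", line 9, in <module>
  File "h.py", line 24, in blob
    i=max(range(1,n),key=lambda i:s[i,4]*(np.hypot(*(ce[i]-near))<rad))
ValueError: max() iterable argument is empty
```

```bash
python3 - <<'E'
from h import *
import pickle
d=pickle.load(open("d4.pkl","rb"))
c=d["wrist"];h=cv2.cvtColor(c["color"],cv2.COLOR_BGR2HSV);g=h[...,2].astype(int)
yy,xx=np.mgrid[:420,:560]
m=(g>130)&(h[...,1]<60)&(np.hypot(xx-303,yy-124)<42)
p,_,s=blob(c,m,(303,124),30); print("disc z.07",fitcirc(c,p,.07,None))
m2=((g>125)|(h[...,1]>100)|(g<70))&(np.hypot(xx-303,yy-124)<50)
m3=(((g>128)&(h[...,1]<60))|(g<80))&(np.hypot(xx-303,yy-124)<42)
p,_,s=blob(c,m3,(303,124),30); print("neck outer z.075",s,fitcirc(c,p,.075,None))
t=d["top"];h2=cv2.cvtColor(t["color"],cv2.COLOR_BGR2HSV);g2=h2[...,2].astype(int)
m=(g2>105)&(np.hypot(xx-282,yy-268)<8); p,_,s=blob(t,m,(282,268),30); print("top disc",s,fitcirc(t,p,.07,None))
m=(g2<60)&(np.hypot(xx-282,yy-268)<13); p,_,s=blob(t,m,(282,268),30); print("top dark outer",s,fitcirc(t,p,.071,None))
m=(h[...,0]>78)&(h[...,0]<112)&(h[...,1]>55)
p,_,s=blob(c,m,(291,275),40)
p=p[p[:,1]>280]; print("glass bottom arc top face",s,fitcirc(c,p,.161,None),fitcirc(c,p,.161,.02))
E
```

```text
disc z.07 (array([0.50872957, 0.04463104, 0.01389479]), np.float64(0.00019493482817989688))
neck outer z.075 [ 269   88   69   71 3448] (array([0.50879651, 0.04471324, 0.02365635]), np.float64(0.00024433555099512814))
top disc [277 262  11  11  94] (array([0.50973156, 0.04493337, 0.01177234]), np.float64(0.000831610602439989))
top dark outer [272 260  22  20 181] (array([0.50468031, 0.0439384 , 0.02215756]), np.float64(0.00293809666246693))
glass bottom arc top face [ 250  237   83   76 4735] (array([0.43801305, 0.03319136, 0.0198657 ]), np.float64(0.00037456569877422716)) (array([0.4381724 , 0.03324064]), np.float64(0.0003758556105437436))
```

```bash
python3 -m handwheel '[[0.7,0.04,0.007,-0.02,0],[0.7,0.06,0.01,-0.04,0],[0.7,0.07,0.0115,-0.06,0],[0.7,0.0705,0.0115,-0.06,0],[0.7,0.0705,0.0115,-0.06,0]]'
python3 - <<'E'
from h import *
o=get_obs();print(o["ee_pos"],o["opening"],o["tcp_rot"],o["wrist_force"])
import pickle
d={n:viewer.camera(n) for n in("wrist","top","scene")}; pickle.dump(d,open("d5.pkl","wb"))
c=d["wrist"]; s=c["color"][200:330,215:370]; cv2.imwrite("pics/w5.png",cv2.resize(s,None,fx=5,fy=4.5,interpolation=cv2.INTER_CUBIC))
p=w2p(d["scene"],o["ee_pos"])[0].astype(int); print(p)
im=d["scene"]["color"][p[1]-35:p[1]+35,p[0]-50:p[0]+50]; cv2.imwrite("pics/s5.png",cv2.resize(im,None,fx=8,fy=8,interpolation=cv2.INTER_CUBIC))
h=cv2.cvtColor(c["color"],cv2.COLOR_BGR2HSV)
m=(h[...,0]>78)&(h[...,0]<112)&(h[...,1]>55)
p,_,s=blob(c,m,(291,275),40)
p=p[p[:,1]>280]; print(fitcirc(c,p,o["ee_pos"][2]+.009,.02))
E
```

```text
time: 5.65
ee_pos: [0.5091, 0.0424, 0.092]
tcp_rot: [-179.8, -0.2, -73.7]
wrist_force: [0.4, 0.2, -0.5]
opening: 0.0386
[0.50905398 0.04236107 0.09197662] 0.03863266501322257 [-179.75786087   -0.24370512  -73.69965802] [ 0.44765325  0.17021758 -0.51415916]
[310 183]
(array([0.50821628, 0.04293449]), np.float64(0.0006900096709323737))
```

View pics/w5.png

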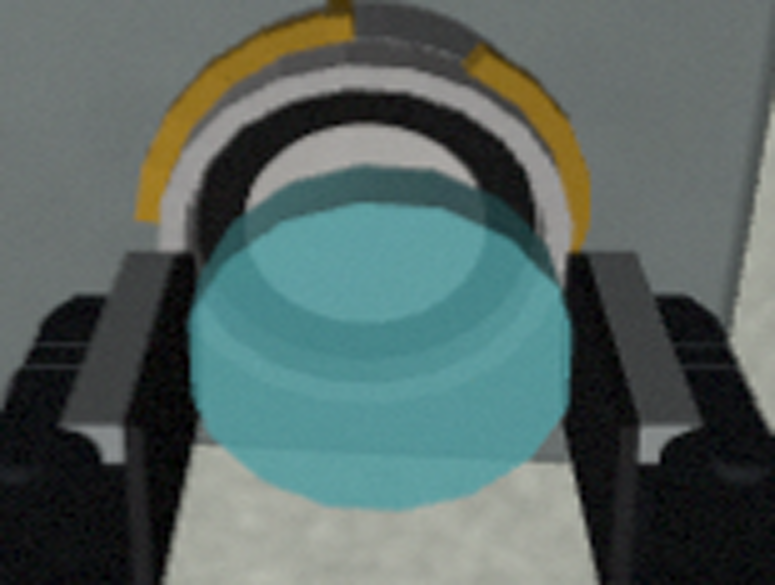

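View pics/s5.png

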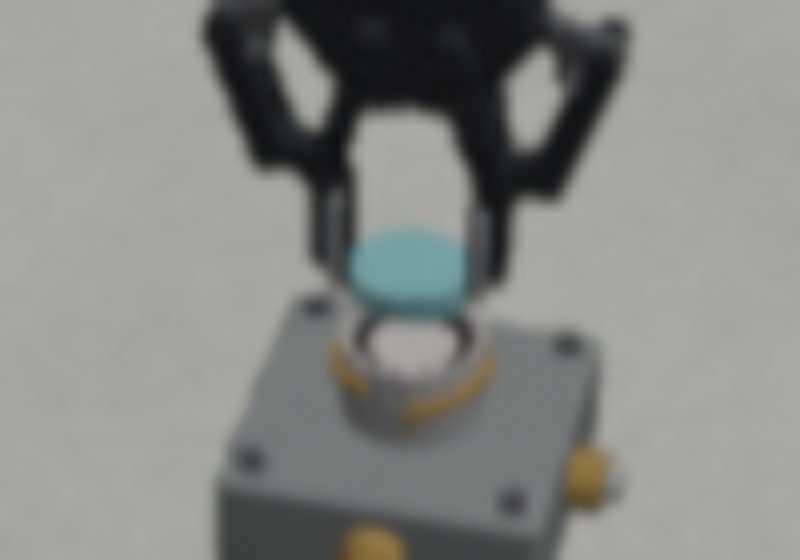

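```bash
python3 - <<'E'
from h import *
import pickle
d=pickle.load(open("d5.pkl","rb"));c=d["wrist"]
z=lambda u,v:(215+u/5,200+v/4.5)
print(p2w(c,[z(366.5,223.5)],.07))
# arcs: neck outer top edge clicked (zoom), seat/bright border
P=[z(*q) for q in((160,225),(168,180),(200,125),(250,85),(310,68),(370,65),(430,75),(490,105),(535,150),(562,200),(570,240))]
print("neck outer",fitcirc(c,P,.075,None),fitcirc(c,P,.075,.024))
# glass lower outer visible edge (top rim of the dark band = lower face edge)
P=[z(*q) for q in((205,265),(250,210),(300,180),(375,165),(455,175),(510,212),(555,268))]
print("glass low",fitcirc(c,P,.0843,None),fitcirc(c,P,.0843,.02))
P=[z(*q) for q in((195,290),(240,235),(310,207),(380,202),(460,210),(525,250),(565,300),(570,380),(540,440),(480,485),(390,509),(310,500),(240,455),(200,410),(190,340))]
print("glass top",fitcirc(c,P,.101-.0,None),fitcirc(c,P,.095,None))
E
```

```text
[[0.50913508 0.04442439 0.07      ]]
neck outer (array([0.50930754, 0.04512091, 0.02363781]), np.float64(0.0003498314116943777)) (array([0.50887033, 0.04503898]), np.float64(0.0003851353942431237))
glass low (array([0.50388889, 0.04135776, 0.02038195]), np.float64(0.00019693054936845554)) (array([0.50434953, 0.04147809]), np.float64(0.0002330303126725005))
glass top (array([0.50777619, 0.04259215, 0.01965321]), np.float64(0.00038286846602082866)) (array([0.50430643, 0.04154894, 0.02054051]), np.float64(0.00040016578682020764))
```

```bash
python3 - <<'E'
from h import *
import pickle
for k in("d4","d5"):
    t=pickle.load(open(k+".pkl","rb"))["top"]
    o=p=w2p(t,[[.509,.0424,.1]])[0] if k=="d5" else w2p(t,[[.4388,.0329,.16]])[0]
    s=t["color"][int(p[1])-20:int(p[1])+20,int(p[0])-25:int(p[0])+25]; print(int(p[0])-25,int(p[1])-20)
    cv2.imwrite(f"pics/t_{k}.png",cv2.resize(s,None,fx=14,fy=14,interpolation=cv2.INTER_CUBIC))
E
```

```text
262 280
258 247
```

View pics/t_d5.png

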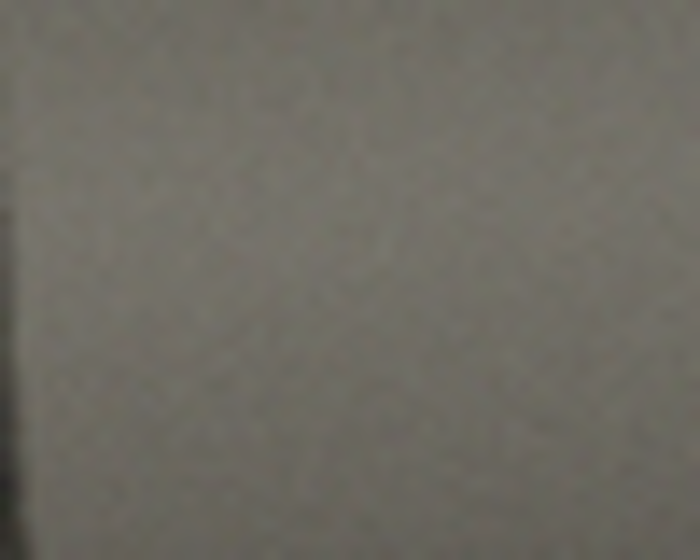

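The arm hides the trap from the top camera, so I'll rely on the wrist view. I'll shift about +2.3 mm in y and look again lower down.

```bash
python3 -m handwheel '[[0.7,0.0007,0.003,-0.003,0],[0.7,0.0007,0.003,-0.007,0],[0.7,0.0007,0.0025,-0.010,0],[0.7,0.0007,0.0025,-0.010,0]]'
python3 - <<'E'
from h import *
o=get_obs();print(o["ee_pos"],o["opening"],o["wrist_force"],o["torque"])
import pickle
d={n:viewer.camera(n) for n in("wrist","scene")}; pickle.dump(d,open("d6.pkl","wb"))
c=d["wrist"]; s=c["color"][200:330,215:370]; cv2.imwrite("pics/w6.png",cv2.resize(s,None,fx=5,fy=4.5,interpolation=cv2.INTER_CUBIC))
im=d["scene"]["color"][155:225,260:360]; cv2.imwrite("pics/s6.png",cv2.resize(im,None,fx=8,fy=8,interpolation=cv2.INTER_CUBIC))
E
```

```text
time: 6.2
ee_pos: [0.5099, 0.0453, 0.0828]
tcp_rot: [-179.6, -0.3, -73.7]
wrist_force: [0.8, -0.1, 0.0]
opening: 0.0383
[0.50992746 0.04530904 0.08281181] 0.0382631553934446 [ 0.84009985 -0.14386135  0.02058697] [-0.02404354 -0.00019772 -0.01764127]
```

View pics/w6.png

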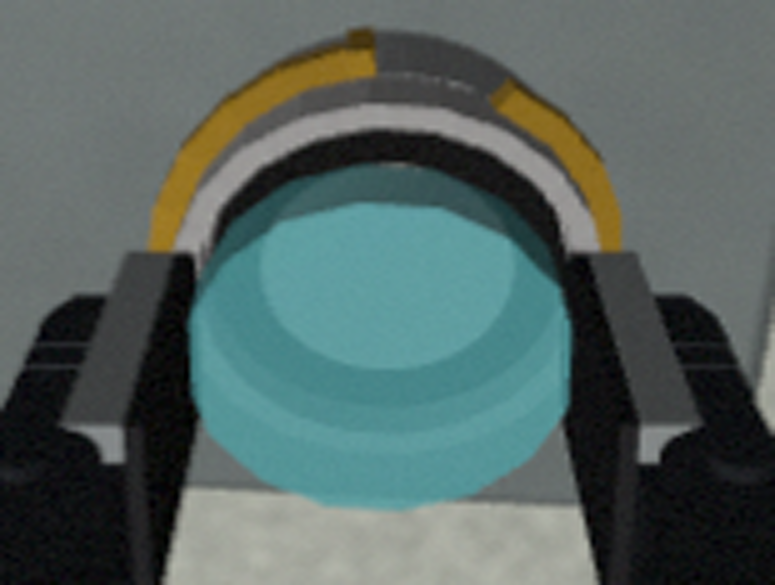

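View pics/s6.png

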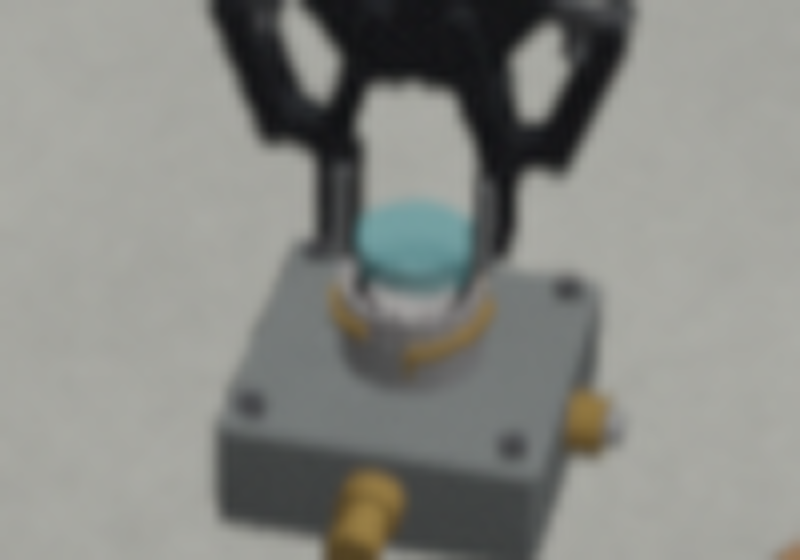

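```bash
python3 - <<'E'
from h import *
import pickle
d=pickle.load(open("d6.pkl","rb"));c=d["wrist"]
z=lambda u,v:(215+u/5,200+v/4.5)
print(c["origin"],c["orientation"])
P=[z(*q) for q in((260,268),(275,225),(515,268),(500,225),(495,315),(388,370),(320,348),(285,315),(450,350))]
print("disc",fitcirc(c,P,.07,None))
P=[z(*q) for q in((178,248),(215,180),(255,140),(310,115),(385,103),(460,115),(520,142),(565,185),(600,250))]
print("neck outer",fitcirc(c,P,.075,.024))
P=[z(*q) for q in((195,290),(240,235),(310,207),(380,202),(460,210),(525,250),(565,300),(570,380),(540,440),(480,485),(390,509),(310,500),(240,455),(200,410),(190,340))]
for h in (.0905,.0915,.093): print("glass top",h,fitcirc(c,P,h,None))
P=[z(*q) for q in((205,270),(250,205),(300,178),(375,165),(455,175),(510,210),(555,268))]
for h in (.0805,.0815,.083): print("glass low",h,fitcirc(c,P,h,.02))
E
```

```text
[0.58517597 0.06870407 0.22499467] [162.06013632  -0.3009769  -73.73795304]
disc (array([0.5090086 , 0.0444908 , 0.01412145]), np.float64(0.0003563465217126656))
neck outer (array([0.50879193, 0.04459486]), np.float64(0.0002850432112682757))
glass top 0.0905 (array([0.50786116, 0.04531298, 0.01983999]), np.float64(0.00038437205785350444))
glass top 0.0915 (array([0.50843613, 0.04548687, 0.01969243]), np.float64(0.000381511044409926))
glass top 0.093 (array([0.50929859, 0.04574771, 0.01947109]), np.float64(0.0003772195240591678))
glass low 0.0805 (array([0.50736533, 0.04516086]), np.float64(0.00021759104950738796))
glass low 0.0815 (array([0.5077365, 0.0452913]), np.float64(0.0002522037897223586))
glass low 0.083 (array([0.50829526, 0.04548935]), np.float64(0.0003089685515874835))
```

```bash
python3 -m handwheel '[[0.7,0.0004,-0.0008,-0.001,0],[0.7,0.0004,-0.0008,-0.003,0],[0.7,0.0004,-0.0008,-0.005,0],[0.7,0.0004,-0.0008,-0.0055,0]]'; python3 -m handwheel '[[0.7,0,0,-0.001,0],[0.7,0,0,-0.002,0]]'
```

```text
time: 6.7
ee_pos: [0.5104, 0.0445, 0.0774]
tcp_rot: [-179.6, -0.3, -73.7]
wrist_force: [-0.6, -0.8, 0.1]
opening: 0.0383
time: 6.9
ee_pos: [0.5104, 0.0445, 0.0752]
tcp_rot: [-179.6, -0.3, -73.7]
wrist_force: [-0.9, 0.2, -0.3]
opening: 0.0382
```

```bash
python3 -m handwheel '[[0.7,0,0,-0.001,0],[0.7,0,0,-0.0015,0]]'
python3 - <<'E'
from h import *
import pickle
d={n:viewer.camera(n) for n in("wrist","scene")}; pickle.dump(d,open("d7.pkl","wb"))
c=d["wrist"]; s=c["color"][200:330,215:370]; s=cv2.resize(s,(600,504),interpolation=cv2.INTER_CUBIC)
cv2.imwrite("pics/w7.png",s)
im=d["scene"]["color"][155:225,260:360]; cv2.imwrite("pics/s7.png",cv2.resize(im,None,fx=8,fy=8,interpolation=cv2.INTER_CUBIC))
E
```

```text
time: 7.1
ee_pos: [0.5104, 0.0445, 0.0739]
tcp_rot: [-179.6, -0.3, -73.7]
wrist_force: [-1.9, -0.6, 3.4]
opening: 0.0385
```

View pics/w7.png

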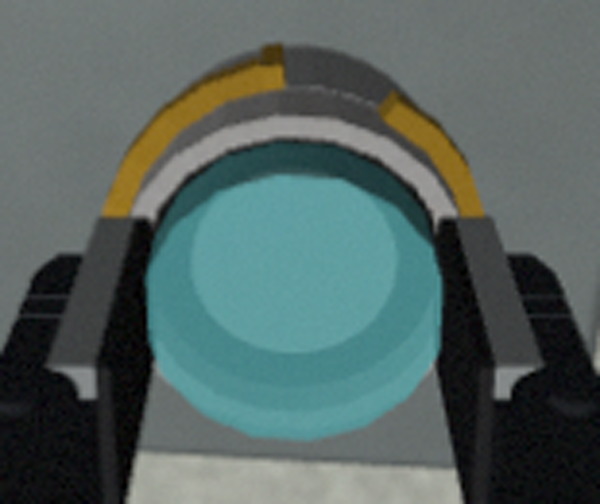

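View pics/s7.png

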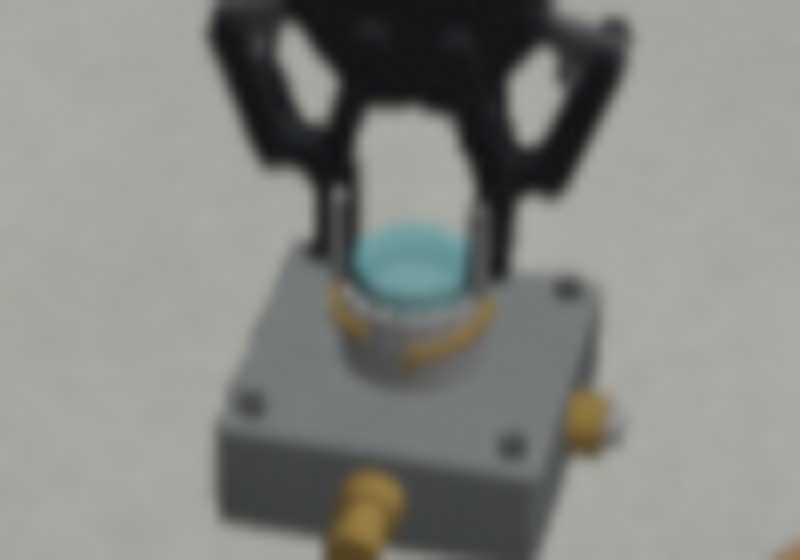

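The glass is in the recess, with light contact (Fz 3.4 N, Fx −1.9 N: it leans on the +x wall). I'll ease −0.8 mm in x, settle and release.

```bash
python3 -m handwheel '[[0.7,-0.0008,0.0,0.0005,0],[0.7,-0.0008,0,0,0],[0.7,-0.0008,0,-0.0003,0]]'; python3 -m handwheel '[[0.45,0,0,0,0],[0.4,0,0,0,0],[0.35,0,0,0,0],[0.3,0,0,0.0,0]]'
python3 - <<'E'
from h import *
c=viewer.camera("wrist"); s=c["color"][200:330,215:370]; s=cv2.resize(s,(600,504),interpolation=cv2.INTER_CUBIC)
cv2.imwrite("pics/w8.png",s)
E
```

```text
time: 7.5
ee_pos: [0.5098, 0.0445, 0.0739]
tcp_rot: [-179.6, -0.3, -73.7]
wrist_force: [-0.2, 0.2, 4.9]
opening: 0.0385
time: 7.9
ee_pos: [0.5097, 0.0445, 0.0738]
tcp_rot: [-179.6, -0.3, -73.7]
wrist_force: [0.3, 0.0, 0.2]
opening: 0.0598
```

View pics/w8.png

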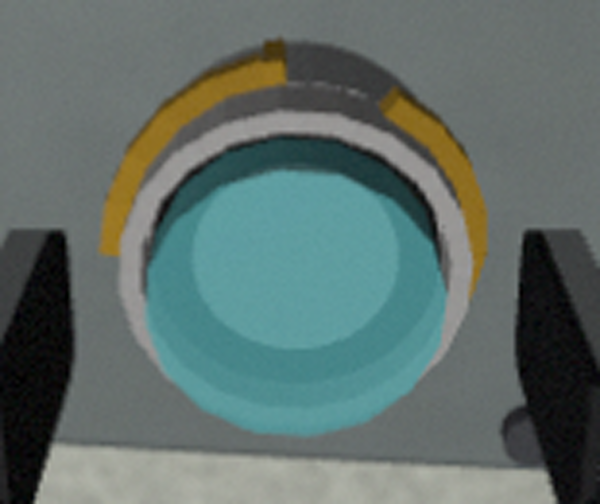

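The glass sits flat in the recess. Rising, and finding the ring's lug angle from the white dots in the first pictures.

```bash
python3 -m handwheel '[[0.3,0,0,0.02,0],[0.1,0,0,0.06,0],[0,0,0.03,0.1,0],[0,-0.01,0.07,0.12,0],[0,-0.02,0.11,0.12,0]]'
python3 - <<'E'
from h import *
import pickle
d=pickle.load(open("d4.pkl","rb"));
for n,near in(("wrist",(70,82)),("top",(203,277))):
    c=d[n]; im=c["color"]; h=cv2.cvtColor(im,cv2.COLOR_BGR2HSV)
    red=((h[...,0]<8)|(h[...,0]>172))&(h[...,1]>150)
    p,m,s=blob(c,red,near,40)
    p2=p; hull=cv2.convexHull(p.astype(np.int32)); M=cv2.moments(hull); cc=np.array([M["m10"],M["m01"]])/M["m00"]
    C=p2w(c,cc,.034)[0]; print(n,s,C)
    fill=np.zeros(m.shape,np.uint8); cv2.fillConvexPoly(fill,hull,1)
    w=(fill>0)&(h[...,1]<120)&(h[...,2]>(120 if n=="wrist" else 90))
    k,l,ss,ce=cv2.connectedComponentsWithStats(w.astype(np.uint8))
    for i in range(1,k):
        W=p2w(c,ce[i],.039)[0]; print(ss[i,4],ce[i],W,np.hypot(*(W-C)[:2]),np.degrees(np.arctan2(*(W-C)[1::-1])))
E
```

```text
time: 8.45
ee_pos: [0.4924, 0.15, 0.1974]
tcp_rot: [-179.3, 0.0, -73.1]
wrist_force: [-0.7, 0.3, -0.4]
opening: 0.0851
wrist [  30   40   92   84 5025] [0.48907702 0.23264579 0.034     ]
35 [50.02857143 51.17142857] [0.50815941 0.25226462 0.039     ] 0.027368525113137213 45.79412195281798
1 [33. 60.] [0.49808498 0.26600038 0.039     ] 0.03454955732855554 74.88686300931191
1 [32. 62.] [0.49635644 0.26673218 0.039     ] 0.03485500445675886 77.94511046013815
1 [31. 64.] [0.49462184 0.26746842 0.039     ] 0.03526131414563089 80.95272181653426
1 [30. 66.] [0.49288111 0.26820916 0.039     ] 0.03576623726222695 83.89448284101151
37 [97.         86.91891892] [0.49089837 0.21079718 0.039     ] 0.021924397671756902 -85.2347067562215
28 [ 52.46428571 109.42857143] [0.46343678 0.24632188 0.039     ] 0.029059545786331853 151.92526617461252
top [190 263  27  28 444] [0.48737008 0.2366811  0.034     ]
6 [196.16666667 267.83333333] [0.50825432 0.25297556 0.039     ] 0.02648888563322766 37.962330649520986
5 [213.2 275.4] [0.49051329 0.21090547 0.039     ] 0.025966575628032264 -83.04739916949862
4 [197.5 286.5] [0.46382873 0.24760788 0.039     ] 0.02595360256278908 155.10149877735165
```

```bash
python3 -m handwheel '[[0,0,0.02,0,8.5],[0,0,0.04,0,17],[0,0,0.05,0,25.5],[0,-0.005,0.07,0,34],[0,-0.005,0.086,0,42.5]]'
for i in 1; do python3 -m handwheel '[[0,0,0,0,8.5],[0,0,0,0,17],[0,0,0,0,25.5],[0,0,0,0,34],[0,0,0,0,42.5]]'; python3 -m handwheel '[[0,0,0,0,8.5],[0,0,0,0,17],[0,0,0,0,25.5],[0,0,0,0,34],[0,0,0,0,42.5]]'; done
```

```text
time: 8.95
ee_pos: [0.487, 0.2369, 0.1975]
tcp_rot: [-179.3, 0.0, -30.2]
wrist_force: [0.0, 0.3, -0.3]
opening: 0.0852
time: 9.45
ee_pos: [0.487, 0.2369, 0.1974]
tcp_rot: [-179.3, 0.0, 12.7]
wrist_force: [0.1, -1.5, -0.5]
opening: 0.0854
time: 9.95
ee_pos: [0.487, 0.2369, 0.1973]
tcp_rot: [-179.3, 0.0, 55.5]
wrist_force: [0.5, -0.6, -0.0]
opening: 0.0854
```

```bash
python3 -m handwheel '[[0,0,0,-0.02,8.5],[0,0,0,-0.04,17],[0,0,0,-0.06,25.5],[0,0,0,-0.075,34],[0,0,0,-0.085,42]]'; python3 -m handwheel '[[0,0,0,0,0]]'
python3 - <<'E'
from h import *
o=get_obs();print(o["ee_pos"],o["tcp_rot"],o["q"])
c=viewer.camera("wrist"); cv2.imwrite("pics/w9.png",c["color"])
h=cv2.cvtColor(c["color"],cv2.COLOR_BGR2HSV)
red=((h[...,0]<8)|(h[...,0]>172))&(h[...,1]>150)
p,m,s=blob(c,red,(290,220),150); hull=cv2.convexHull(p.astype(np.int32))
fill=np.zeros(m.shape,np.uint8); cv2.fillConvexPoly(fill,hull,1)
w=(fill>0)&(h[...,1]<120)&(h[...,2]>120)
k,l,ss,ce=cv2.connectedComponentsWithStats(w.astype(np.uint8))
D=np.array([p2w(c,ce[i],.039)[0][:2] for i in range(1,k) if ss[i,4]>15]); print(D,ss[1:,4])
C=D.mean(0); print(C,[ (np.hypot(*e),np.degrees(np.arctan2(e[1],e[0]))%120) for e in D-C])
E
```

```text
time: 10.45
ee_pos: [0.4866, 0.2367, 0.1109]
tcp_rot: [-179.2, 0.1, 97.9]
wrist_force: [0.0, 0.1, -0.3]
opening: 0.0856
time: 10.55
ee_pos: [0.4859, 0.2364, 0.1094]
tcp_rot: [-179.1, 0.1, 98.0]
wrist_force: [0.5, -0.5, 0.2]
opening: 0.0855
[0.48588924 0.23641428 0.10943586] [-1.79084856e+02  9.75041207e-02  9.79849314e+01] [25.84660289  3.90661659 -4.53399002 82.46033531  0.18788898 17.86097297]
[[0.46306385 0.24669973]
 [0.49061135 0.21101071]
 [0.50745834 0.25264007]] [39 34 32]
[0.48704452 0.2367835 ] [(np.float64(0.025950021418772683), np.float64(37.53445500014428)), (np.float64(0.026018434584946137), np.float64(37.87942174796018)), (np.float64(0.02584869240448247), np.float64(37.83849325470654))]
```

View pics/w9.png

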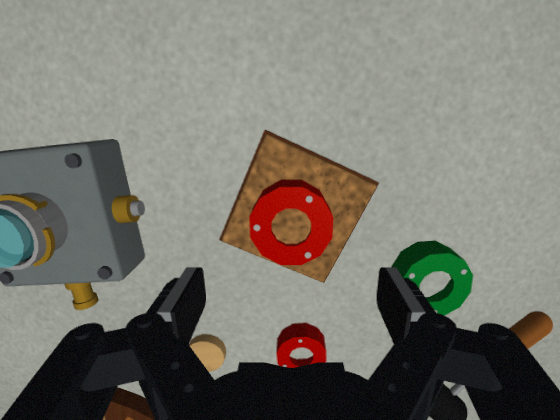

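Ring centre (0.4870, 0.2368), lug angle 37.7° (mod 120). It is between the jaws at (291,224). Going down.

```bash
python3 -m handwheel '[[0,0.001,0.0004,-0.03,0],[0,0.001,0.0004,-0.055,0],[0,0.001,0.0004,-0.075,0],[0,0.001,0.0004,-0.082,0],[0,0.001,0.0004,-0.084,0]]'; python3 -m handwheel '[[0,0.0,0.0,-0.003,0],[0,0.0,0.0,-0.005,0]]'
```

```text
time: 11.1
ee_pos: [0.4871, 0.2369, 0.0262]
tcp_rot: [-179.1, 0.1, 97.6]
wrist_force: [0.3, 0.1, 0.8]
opening: 0.0854
time: 11.3
ee_pos: [0.4877, 0.2372, 0.0223]
tcp_rot: [-179.2, 0.1, 97.6]
wrist_force: [0.5, 0.7, 0.3]
opening: 0.0851
```

```bash
python3 -m handwheel '[[0,-0.0005,-0.0003,-0.003,0],[0,-0.0005,-0.0003,-0.003,0],[0.15,-0.0005,-0.0003,-0.003,0],[0.25,-0.0005,-0.0003,-0.003,0],[0.35,-0.0005,-0.0003,-0.003,0]]' 50; python3 -m handwheel '[[0.4,0,0,0,0],[0.4,0,0,0,0],[0.4,0,0,0,0]]'; python3 - <<'E'
from h import *
o=get_obs();print(o["ee_pos"],o["tcp_rot"],o["q"])
c=viewer.camera("wrist"); cv2.imwrite("pics/w10.png",c["color"])
E
```

```text
time: 11.8
ee_pos: [0.4875, 0.237, 0.0199]
tcp_rot: [-179.2, 0.0, 97.5]
wrist_force: [-1.2, -0.7, 6.4]
opening: 0.0614
time: 12.1
ee_pos: [0.4875, 0.2371, 0.0199]
tcp_rot: [-179.2, 0.0, 97.6]
wrist_force: [-0.2, -0.0, 0.6]
opening: 0.0613
[0.48750061 0.23705705 0.01990063] [-1.79243348e+02  4.75862489e-02  9.75525022e+01] [ 25.83126543   5.96916652 -12.33462329  72.4296098    0.192129
  18.27784775]
```

View pics/w10.png

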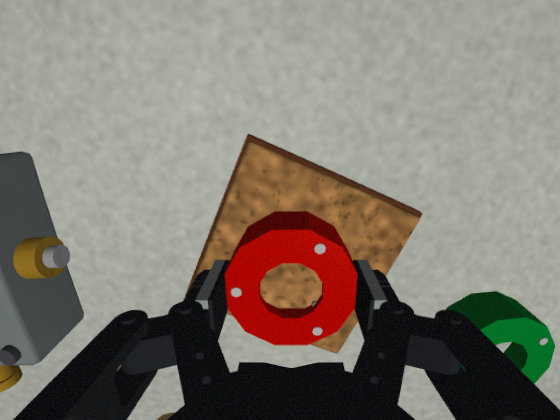

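The ring is gripped square on its flats. Lifting and carrying it to the trap, turning −34° so the lugs face the gaps.

```bash
python3 -m handwheel '[[0.5,0,0,0.03,0],[0.5,0,0,0.07,0],[0.5,0.003,-0.03,0.1,-8],[0.5,0.008,-0.07,0.11,-16],[0.5,0.015,-0.12,0.11,-24]]'; python3 -m handwheel '[[0.5,0.003,-0.04,0.0,-5],[0.5,0.006,-0.06,0.0,-10],[0.5,0.006,-0.07,0.0,-10],[0.5,0.006,-0.07,0,-10]]'
python3 - <<'E'
from h import *
import pickle
o=get_obs();print(o["ee_pos"],o["tcp_rot"],o["q"],o["opening"])
d={n:viewer.camera(n) for n in("wrist","scene")}; pickle.dump(d,open("d11.pkl","wb"))
cv2.imwrite("pics/w11.png",d["wrist"]["color"])
p=w2p(d["scene"],o["ee_pos"])[0].astype(int); print(p)
im=d["scene"]["color"][135:225,250:370]; cv2.imwrite("pics/s11.png",cv2.resize(im,None,fx=6.5,fy=6.5,interpolation=cv2.INTER_CUBIC))
E
```

```text
time: 12.65
ee_pos: [0.5033, 0.1174, 0.132]
tcp_rot: [-179.4, -0.1, 73.4]
wrist_force: [1.4, -0.3, -0.7]
opening: 0.0618
time: 13.05
ee_pos: [0.5091, 0.0467, 0.1318]
tcp_rot: [-179.4, -0.0, 63.4]
wrist_force: [0.6, -0.2, -0.3]
opening: 0.0614
[0.50914989 0.04666049 0.13176026] [-1.79387598e+02 -4.66099705e-02  6.34128058e+01] [ 5.03508038 -0.64123743 -6.71930149 84.41897967  0.36077629 31.62046059] 0.061449101968259714
[312 171]
```

View pics/w11.png

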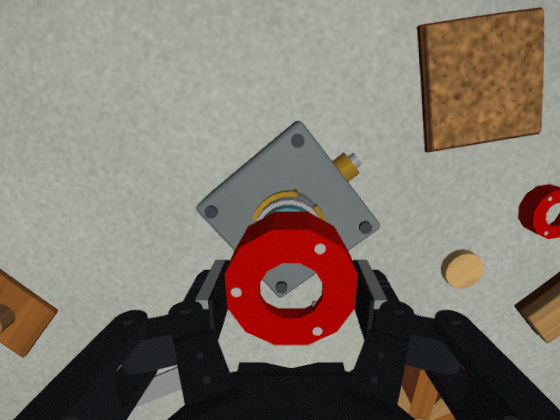

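View pics/s11.png

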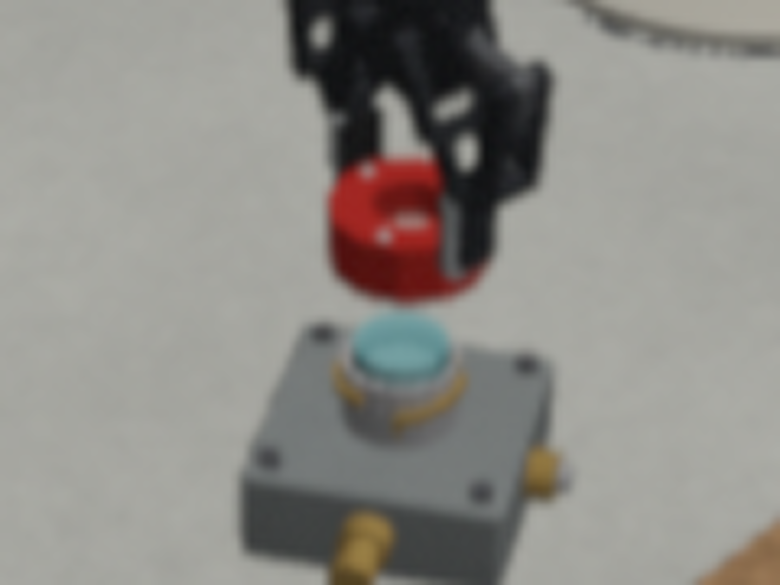

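```bash
python3 - <<'E'
from h import *
import pickle
c=pickle.load(open("d11.pkl","rb"))["wrist"]; o=get_obs(); print(o["ee_pos"])
h=cv2.cvtColor(c["color"],cv2.COLOR_BGR2HSV)
red=((h[...,0]<8)|(h[...,0]>172))&(h[...,1]>150)
p,m,s=blob(c,red,(290,280),60); fill=np.zeros(m.shape,np.uint8); cv2.fillConvexPoly(fill,cv2.convexHull(p.astype(np.int32)),1)
w=(fill>0)&(h[...,1]<100)&(h[...,2]>140)
k,l,ss,ce=cv2.connectedComponentsWithStats(w.astype(np.uint8))
I=[i for i in range(1,k) if 30<ss[i,4]<120]; print([(ss[i,4],ce[i]) for i in I])
D=np.array([p2w(c,ce[i],o["ee_pos"][2]+.0191)[0][:2] for i in I]) 
C=D.mean(0); print(C,[ (np.hypot(*e),np.degrees(np.arctan2(e[1],e[0]))%120) for e in D-C])
z=lambda u,v:(250+u/6.5,135+v/6.5)
E
```

```text
[0.50912343 0.04809021 0.1317744 ]
[(np.int32(86), array([319.46511628, 248.44186047])), (np.int32(79), array([235.96202532, 292.02531646])), (np.int32(59), array([317.03389831, 330.84745763]))]
[0.50851285 0.04644405] [(np.float64(0.025910487515270135), np.float64(3.680765242626535)), (np.float64(0.02585441966172737), np.float64(3.492995005713169)), (np.float64(0.025955922325233985), np.float64(3.4797974175894444))]
```

```bash
python3 -m handwheel '[[0.5,0.0004,-0.0032,-0.015,0],[0.5,0.0004,-0.0032,-0.03,0],[0.5,0.0004,-0.0032,-0.037,0],[0.5,0.0004,-0.0032,-0.04,0]]'; python3 -m handwheel '[[0.5,0,0,0,0]]'
python3 - <<'E'
from h import *
import pickle
o=get_obs();print(o["ee_pos"],o["tcp_rot"])
d={n:viewer.camera(n) for n in("wrist","scene")}; pickle.dump(d,open("d12.pkl","wb"))
im=d["scene"]["color"][135:225,250:370]; cv2.imwrite("pics/s12.png",cv2.resize(im,None,fx=6.5,fy=6.5,interpolation=cv2.INTER_CUBIC))
s=d["wrist"]["color"][190:350,210:375]; cv2.imwrite("pics/w12.png",cv2.resize(s,None,fx=3.6,fy=3.6,interpolation=cv2.INTER_CUBIC))
E
```

```text
time: 13.55
ee_pos: [0.5087, 0.0452, 0.09]
tcp_rot: [-179.3, 0.0, 63.5]
wrist_force: [0.7, 0.8, -0.8]
opening: 0.0618
time: 13.65
ee_pos: [0.5084, 0.0454, 0.0894]
tcp_rot: [-179.2, 0.0, 63.6]
wrist_force: [-0.3, 0.2, 0.2]
opening: 0.0618
[0.50838751 0.04540833 0.08944709] [-1.79224705e+02  2.93129853e-02  6.35608737e+01]
```

View pics/s12.png

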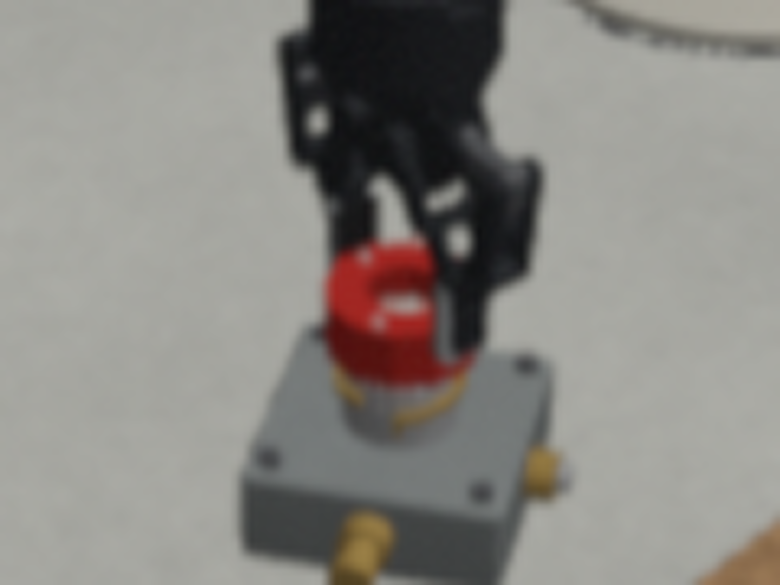

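View pics/w12.png

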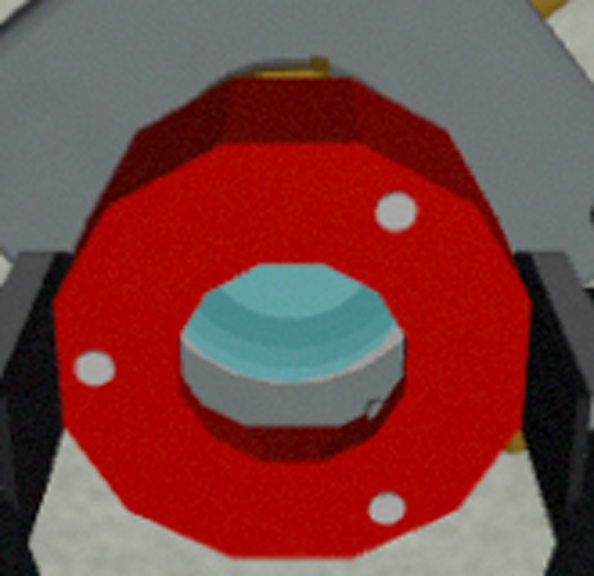

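```bash
python3 -m handwheel '[[0.5,0.001,-0.0005,-0.001,0],[0.5,0.001,-0.0006,-0.004,0],[0.5,0.001,-0.0006,-0.007,0],[0.5,0.001,-0.0006,-0.009,0]]'; python3 -m handwheel '[[0.5,0.0,0.0,-0.002,0],[0.5,0.0,0.0,-0.003,0]]'
```

```text
time: 14.15
ee_pos: [0.5095, 0.0447, 0.0807]
tcp_rot: [-179.2, 0.0, 63.5]
wrist_force: [-0.1, 0.0, -1.6]
opening: 0.0617
time: 14.35
ee_pos: [0.5094, 0.0447, 0.0773]
tcp_rot: [-179.2, 0.0, 63.5]
wrist_force: [0.1, 1.1, -1.1]
opening: 0.0615
```

```bash
python3 -m handwheel '[[0.5,0,0,-0.0015,0],[0.5,0.0,0.0,-0.003,0],[0.5,0.0,0.0,-0.004,0]]'; python3 -m handwheel '[[0.5,0.0,0.0,-0.0015,0],[0.5,0.0,0.0,-0.003,0]]'
```

```text
time: 14.65
ee_pos: [0.5094, 0.0447, 0.0732]
tcp_rot: [-179.2, 0.0, 63.5]
wrist_force: [-0.8, -0.0, -0.7]
opening: 0.0619
time: 14.85
ee_pos: [0.5094, 0.0447, 0.0701]
tcp_rot: [-179.2, 0.0, 63.5]
wrist_force: [0.1, 0.3, -0.8]
opening: 0.0618
```

```bash
python3 - <<'E'
from h import *
o=get_obs();print(o["ee_pos"],o["wrist_force"],o["torque"])
c=viewer.camera("scene")
im=c["color"][135:225,250:370]; cv2.imwrite("pics/s13.png",cv2.resize(im,None,fx=6.5,fy=6.5,interpolation=cv2.INTER_CUBIC))
E
```

```text
[0.50940892 0.04470513 0.07009039] [ 0.11154807  0.30965584 -0.76844973] [ 0.02456204 -0.01660953  0.00873831]
```

View pics/s13.png

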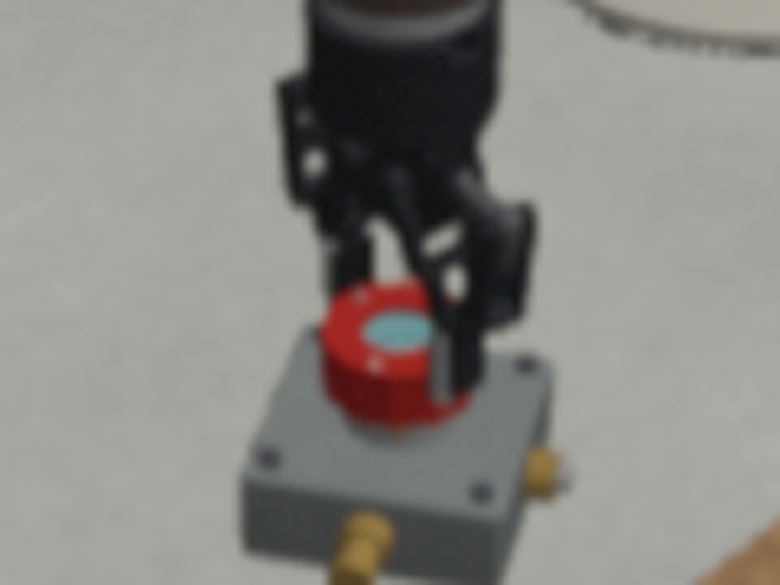

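The rim is at 62 mm with no contact, so the lugs are going through the gaps. I'll carry on down onto the glass.

```bash
python3 -m handwheel '[[0.5,0,0,-0.001,0],[0.5,0.0,0.0,-0.002,0]]'; python3 -m handwheel '[[0.5,0.0,0.0,-0.0005,0],[0.5,0.0,0.0,-0.001,0]]'
```

```text
time: 15.1
ee_pos: [0.5093, 0.0447, 0.0677]
tcp_rot: [-179.2, 0.0, 63.5]
wrist_force: [-0.2, -0.5, -0.7]
opening: 0.0615
time: 15.3
ee_pos: [0.5093, 0.0447, 0.0667]
tcp_rot: [-179.2, 0.0, 63.5]
wrist_force: [-0.9, -1.1, 0.7]
opening: 0.0613
```

```bash
python3 -m handwheel '[[0.5,0,0,0,-5],[0.5,0.0,0.0,0,-10],[0.5,0,0,0,-15],[0.5,0,0,0,-15]]'; python3 -c "
from workcell import get_obs
o=get_obs();print(o['wrist_force'],o['torque'],o['ee_pos'],o['tcp_rot'])"
```

```text
time: 15.7
ee_pos: [0.5093, 0.0447, 0.0668]
tcp_rot: [-179.2, 0.0, 48.5]
wrist_force: [-0.5, 0.3, -0.7]
opening: 0.0616
[-0.54285401  0.26270553 -0.72412653] [-0.0035739   0.05867883  0.01252423] [0.50933304 0.04467061 0.06680144] [-1.79216162e+02  3.01292288e-02  4.84723149e+01]
```

```bash
python3 -m handwheel '[[0.5,0,0,0,-4],[0.5,0.0,0.0,0,-8],[0.5,0,0,0,-10],[0.5,0,0,0,-10]]'; python3 -c "
from workcell import get_obs
o=get_obs();print(o['wrist_force'],o['torque'],o['ee_pos'],o['tcp_rot'])"
```

```text
time: 16.1
ee_pos: [0.5093, 0.0447, 0.0668]
tcp_rot: [-179.2, 0.0, 38.6]
wrist_force: [0.3, -0.1, -0.7]
opening: 0.0618
[ 0.34796521 -0.07735239 -0.68415824] [-0.0104137   0.01063193 -0.07276386] [0.50931814 0.04469072 0.06679654] [-1.79214837e+02  2.86035944e-02  3.85802615e+01]
```

```bash
cat > st.sh <<'E'
python3 -c "
from workcell import get_obs
o=get_obs();print('F',o['wrist_force'].round(2),'T',o['torque'].round(3),o['ee_pos'].round(4),o['tcp_rot'].round(2))"
E
python3 -m handwheel '[[0.5,0,0,0,-3],[0.5,0.0,0.0,0,-6],[0.5,0,0,0,-6]]'; sh st.sh;python3 -m handwheel '[[0.5,0,0,0,-3],[0.5,0.0,0.0,0,-5],[0.5,0,0,0,-5]]'; sh st.sh
```

```text
time: 16.4
ee_pos: [0.5093, 0.0447, 0.0668]
tcp_rot: [-179.2, 0.0, 32.7]
wrist_force: [0.2, -0.3, -0.9]
opening: 0.0613
F [ 0.18 -0.25 -0.88] T [-0.006 -0.039  0.077] [0.5093 0.0447 0.0668] [-1.7921e+02  2.0000e-02  3.2680e+01]
time: 16.7
ee_pos: [0.5093, 0.0447, 0.0668]
tcp_rot: [-179.2, 0.0, 27.8]
wrist_force: [-0.1, -0.4, -1.1]
opening: 0.0618
F [-0.13 -0.4  -1.07] T [ 0.073 -0.041 -0.001] [0.5093 0.0447 0.0668] [-1.7921e+02  2.0000e-02  2.7830e+01]
```

```bash
python3 -m handwheel '[[0.5,0,0,0,-3],[0.5,0.0,0.0,0,-5],[0.5,0,0,0,-5]]'; sh st.sh;python3 -m handwheel '[[0.5,0,0,0,-3],[0.5,0.0,0.0,0,-5],[0.5,0,0,0,-5]]'; sh st.sh
```

```text
time: 17.0
ee_pos: [0.5093, 0.0447, 0.0668]
tcp_rot: [-179.2, 0.0, 23.0]
wrist_force: [-0.1, 0.5, -1.3]
opening: 0.0617
F [-0.11  0.47 -1.27] T [-0.038 -0.067 -0.02 ] [0.5093 0.0447 0.0668] [-1.7921e+02  3.0000e-02  2.2960e+01]
time: 17.3
ee_pos: [0.5092, 0.0448, 0.0667]
tcp_rot: [-179.2, 0.0, 18.1]
wrist_force: [-0.4, 0.6, -2.1]
opening: 0.0617
F [-0.44  0.59 -2.14] T [ 0.013  0.094 -0.094] [0.5092 0.0448 0.0667] [-1.792e+02  4.000e-02  1.809e+01]
```

```bash
python3 -m handwheel '[[0.5,0,0,-0.0001,-2],[0.5,0.0,0.0,-0.0002,-4],[0.5,0,0,-0.0002,-4]]'; sh st.sh;python3 -m handwheel '[[0.5,0,0,-0.0001,-2],[0.5,0.0,0.0,-0.00025,-4],[0.5,0,0,-0.00025,-4]]'; sh st.sh; sh st.sh
```

```text
time: 17.6
ee_pos: [0.5092, 0.0448, 0.0665]
tcp_rot: [-179.2, 0.0, 14.2]
wrist_force: [-0.3, 0.4, -0.6]
opening: 0.0617
F [-0.25  0.42 -0.58] T [ 0.093  0.068 -0.139] [0.5092 0.0448 0.0665] [-1.792e+02  3.000e-02  1.422e+01]
time: 17.9
ee_pos: [0.5093, 0.0449, 0.0664]
tcp_rot: [-179.2, 0.0, 10.3]
wrist_force: [0.0, 1.6, -0.3]
opening: 0.0618
F [ 0.04  1.6  -0.3 ] T [ 0.14   0.074 -0.132] [0.5093 0.0449 0.0664] [-1.7919e+02  2.0000e-02  1.0340e+01]
F [ 0.04  1.6  -0.3 ] T [ 0.14   0.074 -0.132] [0.5093 0.0449 0.0664] [-1.7919e+02  2.0000e-02  1.0340e+01]
```

```bash
python3 -m handwheel '[[0.5,0,0,-0.0001,-2],[0.5,0.0,0.0,-0.00025,-4],[0.5,0,0,-0.00025,-4]]'; sh st.sh;for i in 1; do python3 -m handwheel '[[0.5,0,0,0,0]]' >/dev/null; sh st.sh;python3 -m handwheel '[[0.5,0,0,0,0]]' >/dev/null; sh st.sh; python3 -m handwheel '[[0.5,0,0,0,0]]' >/dev/null; sh st.sh; done
```

```text
time: 18.2
ee_pos: [0.5093, 0.045, 0.0662]
tcp_rot: [-179.2, 0.0, 6.4]
wrist_force: [0.7, 1.0, 0.7]
opening: 0.062
F [0.72 1.02 0.71] T [ 0.212  0.168 -0.086] [0.5093 0.045  0.0662] [-1.7918e+02  2.0000e-02  6.4500e+00]
F [-0.49  0.6  -0.52] T [ 0.077  0.073 -0.121] [0.5093 0.045  0.0663] [-1.7918e+02  1.0000e-02  6.5900e+00]
F [-0.81  0.51 -0.29] T [ 0.129  0.092 -0.129] [0.5093 0.0449 0.0662] [-1.7918e+02  1.0000e-02  6.6900e+00]
F [-0.44  0.53  0.15] T [ 0.149  0.08  -0.08 ] [0.5093 0.045  0.0663] [-1.7918e+02  1.0000e-02  6.7500e+00]
```

```bash
cat > ringyaw.py <<'E'
from h import *
o=get_obs(); c=viewer.camera("wrist")
h=cv2.cvtColor(c["color"],cv2.COLOR_BGR2HSV)
red=((h[...,0]<8)|(h[...,0]>172))&(h[...,1]>150)
p,m,s=blob(c,red,(290,280),60); fill=np.zeros(m.shape,np.uint8); cv2.fillConvexPoly(fill,cv2.convexHull(p.astype(np.int32)),1)
w=(fill>0)&(h[...,1]<100)&(h[...,2]>130)
k,l,ss,ce=cv2.connectedComponentsWithStats(w.astype(np.uint8))
I=[i for i in range(1,k) if 30<ss[i,4]<130]
D=np.array([p2w(c,ce[i],o["ee_pos"][2]+.0191)[0][:2] for i in I]); C=D.mean(0)
a=[np.degrees(np.arctan2(e[1],e[0]))%120 for e in D-C]
print(len(I),"C",C,"r",[round(float(np.hypot(*e))*1000,2) for e in D-C],"ang",np.round(a,2),"tool yaw",o["tcp_rot"][2], "TCP",o["ee_pos"])
import sys; cv2.imwrite(sys.argv[1],cv2.resize(c["color"][170:360,190:390],None,fx=3,fy=3,interpolation=cv2.INTER_CUBIC))
s=viewer.camera("scene")["color"][135:225,250:370]; cv2.imwrite(sys.argv[1].replace("w","s"),cv2.resize(s,None,fx=6.5,fy=6.5,interpolation=cv2.INTER_CUBIC))
E
python3 ringyaw.py pics/w14.png
```

```text
4 C [0.50728588 0.04761398] r [23.33, 9.89, 25.73, 28.94] ang [ 62.09 102.95  74.18  64.14] tool yaw 6.750990460645138 TCP [0.50927326 0.04496636 0.0662612 ]
```

View pics/w14.png

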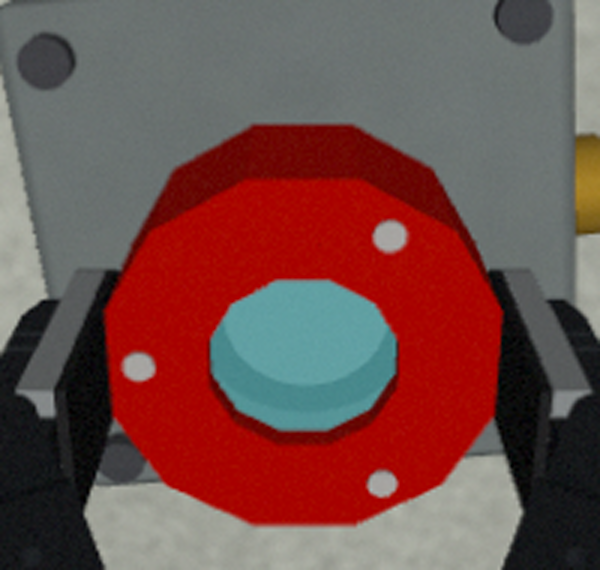

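No slip: the dots sit at the same place in the hand as before. Torque is about 0.1 N m, so the press is about 6 N. I'll turn about 5° more.

```bash
python3 -m handwheel '[[0.5,0,0,-0.0002,-3],[0.5,0.0,0.0,-0.0003,-5],[0.5,0,0,-0.0003,-5]]'; sh st.sh; python3 -m handwheel '[[0.5,0,0,0,0]]' >/dev/null; sh st.sh;python3 -m handwheel '[[0.5,0,0,0,0]]' >/dev/null; sh st.sh; python3 -m handwheel '[[0.5,0,0,0,0]]' >/dev/null; sh st.sh;
```

```text
time: 18.9
ee_pos: [0.5093, 0.045, 0.066]
tcp_rot: [-179.2, 0.0, 1.7]
wrist_force: [-1.6, 1.1, 0.2]
opening: 0.0615
F [-1.58  1.12  0.15] T [ 0.249  0.227 -0.157] [0.5093 0.045  0.066 ] [-1.7917e+02  1.0000e-02  1.7200e+00]
F [ 0.08  1.17 -0.3 ] T [ 0.11   0.162 -0.112] [0.5093 0.045  0.066 ] [-1.7917e+02  1.0000e-02  1.7800e+00]
F [-0.71  1.85 -0.22] T [ 0.139  0.143 -0.196] [0.5093 0.045  0.066 ] [-1.7917e+02  1.0000e-02  1.8300e+00]
F [-0.39  0.98  0.14] T [ 0.168  0.175 -0.129] [0.5092 0.045  0.066 ] [-1.7917e+02  2.0000e-02  1.8600e+00]
```

```bash
python3 -m handwheel '[[0.5,0,0,-0.0001,-1.8]]'; sh st.sh; python3 -m handwheel '[[0.5,0,0,-0.0001,-1.8]]'; sh st.sh; python3 -m handwheel '[[0.5,0,0,0,0]]' >/dev/null; sh st.sh; python3 -m handwheel '[[0.5,0,0,0,0]]' >/dev/null; sh st.sh
```

```text
time: 19.3
ee_pos: [0.5093, 0.045, 0.066]
tcp_rot: [-179.2, 0.0, 0.1]
wrist_force: [0.1, 1.1, 0.2]
opening: 0.0615
F [0.12 1.12 0.19] T [0.217 0.243 0.316] [0.5093 0.045  0.066 ] [-1.7917e+02  1.0000e-02  1.0000e-01]
time: 19.4
ee_pos: [0.5093, 0.0451, 0.0659]
tcp_rot: [-179.2, 0.0, -1.7]
wrist_force: [-0.1, 0.8, -0.6]
opening: 0.0617
F [-0.09  0.77 -0.56] T [0.115 0.155 0.361] [0.5093 0.0451 0.0659] [-1.7916e+02  1.0000e-02 -1.7000e+00]
F [-0.57  0.2   1.04] T [ 0.145  0.159 -0.132] [0.5093 0.0451 0.0659] [-179.17    0.     -1.71]
F [0.18 2.06 0.14] T [ 0.182  0.128 -0.157] [0.5093 0.0451 0.0659] [-1.7917e+02  1.0000e-02 -1.6500e+00]
```

Driving torque was about 0.34 N m (≈17 N), but the sink of 0.8–0.9 mm says ≈12 N. I'll back off a little and read the loosening torque, to check and to centre within the range.

```bash
python3 -m handwheel '[[0.5,0,0,0,1.2]]'; sh st.sh; python3 -m handwheel '[[0.5,0,0,0,0.8]]'; sh st.sh; python3 -m handwheel '[[0.5,0,0,0,0]]' >/dev/null; sh st.sh; python3 -m handwheel '[[0.5,0,0,0,0]]' >/dev/null; sh st.sh
```

```text
time: 19.7
ee_pos: [0.5094, 0.045, 0.0659]
tcp_rot: [-179.2, -0.0, -0.4]
wrist_force: [-0.7, 0.8, 1.0]
opening: 0.0618
F [-0.68  0.77  1.04] T [ 0.029  0.166 -0.177] [0.5094 0.045  0.0659] [-179.17   -0.     -0.38]
time: 19.8
ee_pos: [0.5094, 0.045, 0.066]
tcp_rot: [-179.2, -0.0, 0.5]
wrist_force: [-1.9, 0.6, 0.5]
opening: 0.0613
F [-1.85  0.61  0.5 ] T [ 0.096  0.124 -0.183] [0.5094 0.045  0.066 ] [-179.18   -0.      0.54]
F [-0.72  1.1   0.45] T [ 0.196  0.191 -0.055] [0.5094 0.045  0.066 ] [-179.17   -0.      0.61]
F [-1.21  1.7  -0.09] T [ 0.096  0.085 -0.054] [0.5094 0.045  0.066 ] [-179.17   -0.      0.63]
```

Loosening torque 0.18 N m gives ≈13–14 N, and the driving torque at this angle gave ≈15 N. The sink gives ≈11 N. All are inside 8–16 N. Releasing.

```bash
python3 -m handwheel '[[0.2,0,0,0,0],[0.1,0,0,0,0],[0,0,0,0,0],[0,0,0,0,0]]'; sh st.sh; python3 -m handwheel '[[0,0,0,0.02,0],[0,0,0,0.05,0],[0,0,0,0.09,0],[0,-0.04,0,0.12,0],[0,-0.08,0,0.13,0]]'; python3 -m handwheel '[[0,-0.045,0,0,0],[0,-0.07,0,0,0],[0,-0.07,0,0,0]]'
python3 - <<'E'
from h import *
for n in("wrist","scene","top"):
    c=viewer.camera(n); cv2.imwrite(f"pics/{n}_end.png",c["color"])
    im=c["color"]
    if n=="top": cv2.imwrite("pics/te.png",cv2.resize(im[230:310,230:330],None,fx=7,fy=7,interpolation=cv2.INTER_CUBIC))
    if n=="scene": cv2.imwrite("pics/se.png",cv2.resize(im[165:235,265:365],None,fx=7,fy=7,interpolation=cv2.INTER_CUBIC))
E
```

```text
time: 20.4
ee_pos: [0.5095, 0.0449, 0.0661]
tcp_rot: [-179.2, -0.0, 0.6]
wrist_force: [0.9, 0.3, -0.2]
opening: 0.0853
F [ 0.91  0.34 -0.16] T [0.006 0.035 0.005] [0.5095 0.0449 0.0661] [-1.7918e+02 -2.0000e-02  6.3000e-01]
time: 20.9
ee_pos: [0.4297, 0.045, 0.1988]
tcp_rot: [-179.2, -0.2, 0.6]
wrist_force: [0.2, 0.2, 0.2]
opening: 0.0853
time: 21.2
ee_pos: [0.3577, 0.0449, 0.1998]
tcp_rot: [-179.2, -0.3, 0.6]
wrist_force: [0.4, -0.6, 0.5]
opening: 0.0851
```

View pics/se.png

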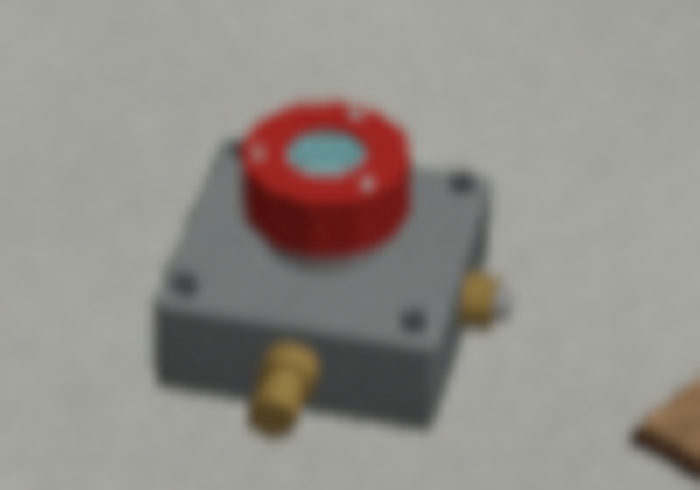

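View pics/top_end.png

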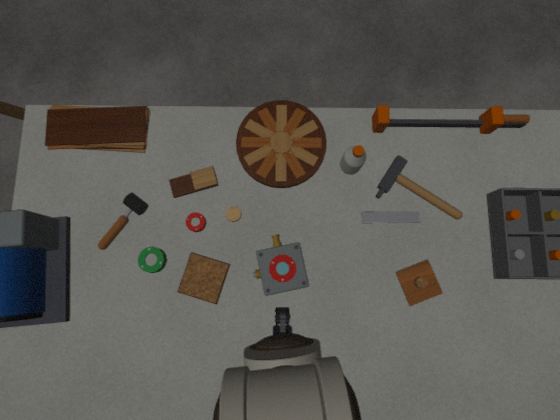

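View pics/te.png

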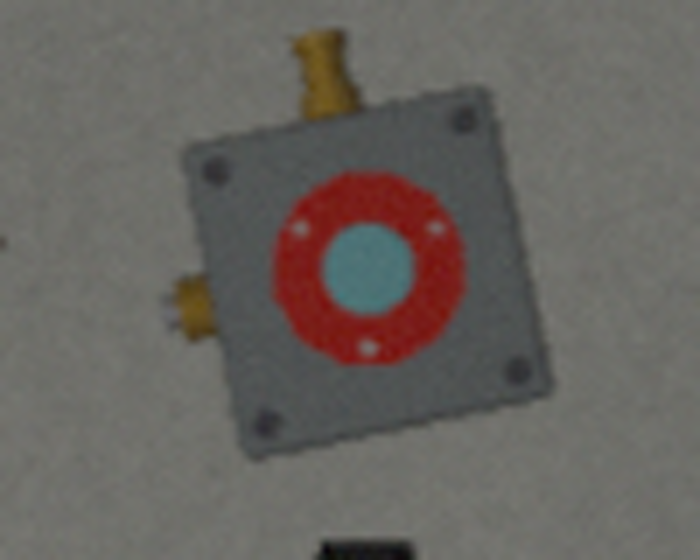

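The ring lies level and centred with the glass visible through its window. One dot is at about 180°, so it did not spring back. The bystanders are unmoved and the arm is clear.

```bash
python3 -c "
from workcell import job_done; print(job_done())"
```

```text
the job is handed in; nothing more can be done
None
```

The sight glass is in the recess, chamfer down, and the red retaining ring is screwed down over it. Both are released, and I handed the job in at about 21 s of the 72 s allowed.

- **Glass:** I regripped it once on its rest because the first hold was too near its top edge. It met the recess at about 5 N, then I let go, and the picture showed it seated flat.
- **Ring:** The pictures showed where the ridge gaps are, so I lined up the lugs and they dropped through without touching. I turned the ring clockwise about 65°; the lugs met the ridges at roughly 45°, and I then backed it off about 2°.
- **Clamping force:** My estimates disagree. The ring sank about 0.8 mm, which gives roughly 11 N. The loosening torque gives roughly 14 N and the driving torque at nearly this angle roughly 15–16 N. Before backing off, the driving torque suggested 17–18 N, above the 16 N limit for snug but well below the 25 N limit. The final press was not measured directly.
- **Last pictures:** The ring sits level and centred with the glass visible through its window, and it did not spring back on release. The other things on the bench look unmoved, and the gripper is clear. It was tilted about 0.8° while turning the ring.

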